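# Refill the tilt-out walnut bin

### The arm

A 6-joint arm with a two-finger parallel gripper is mounted at the origin on the work surface. World frame = base frame: x ahead of the robot, y to its left, z up, the work surface at z = 0. Lengths are in mm, angles in degrees, forces in N, time in s.
With the tool pointing down it reaches from about 350 to 850 mm from the base axis. Payload 8.1 kg.
Tool frame: the origin (TCP) lies on the mounting face of the last link; the fingertips stand 173 mm ahead of it and the grasp point (between the pads) lies 155 mm ahead of it; z points along the fingers, y is the direction in which the jaws open and shut (so a half turn about z gives the same grasp; the last joint's range is limited). The gripper opens to 85 mm and grips with 20 to 120 N. Pads are 22 mm wide; open, the fingers measure 114 mm over their backs; the gripper's body (76 mm by 85 mm) begins 54 mm behind the grasp point. The pads swing forward as they close: fully open they stand 13 mm farther back than shut.
Start: joints at [-78.06, 7.471, 85.268, -0, 87.261, -4.893], TCP at [173.775, -574.29, 404.692] pointing down, gripper open.
Joint ranges: [-169.43, 169.43], [-51.17, 129.36], [1.28, 143.12], [-76.62, 256.62], [0, 156.53], [-152.29, 152.29]. Speed limits (degrees/s): [136.94, 136.94, 159.86, 180, 180, 180].

### API

Orientations are given as [roll, pitch, yaw] about the fixed x, y, z axes, in that order (R = Rz(yaw) Ry(pitch) Rx(roll)).
In Python, from bench import * gives the robot as it stands.
- The arm moves only by the shell command python3 -m jog 'ROWS' [FORCE]. ROWS is JSON, a list of rows, each an object of numbers: "tx", "ty", "tz": the shift along the tool's x, y, z as a fraction of full scale; "ax", "ay", "az": the turn, a rotation vector about the tool's x, y, z as a fraction of full scale; "hand": the opening, from 0 (shut) to 1 (fully open). A call has 1 to 5 rows; each row is the pose to reach, as a shift and turn from the pose commanded when the call began, along the tool's axes at that moment; what a row does not reach only later rows make up. Full scale, the value 1, is 150 mm for a shift and 45 degrees for a turn. A row lasts 1/12 s, in which the tool goes at most 41.7 mm and 7.16 degrees, less where a joint would pass 70% of its speed; a pose out of reach is approached as far as the arm can. A call with a number of a shift or a turn outside -1 to 1 is refused whole. A call with a gripper value outside its range is refused whole. The fingers move at their own pace and stop on an object; FORCE is the grip in N (left out, the last holds). Time passes only in rows, so rows that repeat a pose let the fingers close. It gives the time, the measured TCP pose, the force and the opening at its end, in the units of the state.
- sense(): the state, without advancing time (a new reading comes with each control period).
- snapshot(name): name is "scene" or "top" or "wrist"; returns a dict with "pixels" (384x512x3 uint8, red, green, blue), "z_map" (384x512 float32, mm along the optical axis (not along the pixel's ray), 0 where there is no reading), "intrinsics" (3x3 intrinsics, pixels), "D" ([k1, k2, p1, p2, k3] as OpenCV has them; the pictures are not rectified), "R" (3x3) and "t" (3): a world point X has camera coordinates R X + t. Camera axes: x right, y down, z forward; pixel columns grow to the right and rows downward; lengths in mm; the calibration is good to about 2 mm. A picture is of the moment at which its call begins.
- hand_in(): hands the job in, once; it reports no verdict.
The state is a dict: "time": time; "joint_pos": joint angles; "qd": joint speeds; "joint_efforts": joint torques, N m; "tool_pos": TCP position; "tcp_rot": TCP orientation; "ft_force": force on the tool from outside, world axes, zero at the start; "wrist_torque": the same for the moment, N m; "finger_gap": finger opening in mm.
Only numpy, scipy, OpenCV 4.12 (cv2) and the standard library are available. Lean on these libraries where they do the work, as an engineer would, in place of code of your own. Each camera call takes 0.05 s, during which the arm holds its last target.

### The job

Pull the tilt-out bin open as far as it goes, then pour all five walnuts from the red scoop into it. Leave the bin fully open, set the empty scoop gently down, upright, on the middle of the blue trivet, and do not disturb the other things on the counter.

Things in the scene. Friction and masses are not known exactly. Their poses are not given: they have to be found in the camera images.
- cabinet: Fixed light-grey tilt-out bin housing on the counter, 230 mm wide, 170 mm deep, 190 mm high. Origin on the counter under the middle of its front face. Its x axis points level from the front face into the housing (the front faces -x), y along its width, z up.
- bin (a joint): Tilt of the bin's pale wooden front, rad: 0 = shut, 0.75 = its stop, fully tilted out. It hinges along its lower edge, its top coming out towards the housing's -x. It may start slightly ajar; a stiff hinge (about 0.3 N m) holds it wherever it is left.
- bin_hinge (a point): Middle of the bin's hinge line: lower edge of the front, 25 mm above the counter, in the plane of the housing's front face. Axes as the bin front (equal to the housing's when shut).
- bin_handle (a point): Centre of the bin's dark steel handle: a level round bar 14 mm thick, 120 mm long along the housing's y, a post at each end, 200 mm up the front from the hinge and 6 mm outside the face plane, 35 mm above the front's top edge, free underneath. Shut, it stands 35 mm above the housing's top. It can be pinched or hooked from above; moves with the bin.
- bin_mouth (a point): Middle of the bin's opening, 45 mm behind the inner face of the front, 135 mm up it from the hinge. Its z points up along the front, x into the bin, y along its width; moves with it. At the stop it lies 59 mm out from the housing's face, 155 mm above the counter. The white bucket below is 190 mm wide, 96 mm deep inside; walls rise 110 mm from the hinge line, the front 165 mm.
- trivet: Round blue trivet, 170 mm across, 8 mm thick, fixed on the counter; origin at the centre of its underside.
- scoop: Red plastic scoop, 0.11 to 0.18 kg empty, 130 mm long (x), 100 mm wide (y), open on top and at its +x end. Origin at the middle of the underside, z up. Walls 4 mm thick, 60 mm high at the rear, sides 42 mm high at the mouth. Floor 4 mm thick.
- scoop_grip (a point): Grasp point on the scoop's black grip bar, a straight bar along the scoop's x above its middle: 22 mm wide (y), 20 mm high, from x = -71 to +35 mm, its centre 105 mm above the underside, carried by a post at the rear. The point is at x = -5, y = 0, z = 105 mm in the scoop's frame, near its centre of mass; 35 mm is free from the bar down to the tops of the sides.
- scoop_lip (a point): Middle of the scoop's pouring lip, x = +65, z = +16 mm in the scoop's frame. From x = +31 mm the floor rises to it at 20 degrees, which keeps the walnuts in while the scoop is level. They roll out when the mouth is tipped down more than about 20 to 25 degrees; all are out at 45 to 50.
- walnut1: Brown walnut, 36 mm long, 30 mm thick, 14 g; origin at its centre. Starts lying in the scoop.
- walnut2: Brown walnut, 36 mm long, 30 mm thick, 14 g; origin at its centre. Starts lying in the scoop.
- walnut3: Brown walnut, 36 mm long, 30 mm thick, 14 g; origin at its centre. Starts lying in the scoop.
- walnut4: Brown walnut, 36 mm long, 30 mm thick, 14 g; origin at its centre. Starts lying in the scoop.
- walnut5: Brown walnut, 36 mm long, 30 mm thick, 14 g; origin at its centre. Starts lying in the scoop.
- tongs: Bystander: steel tongs 200 mm long, lying on the counter; origin under the middle.
- mug: Bystander: blue mug, 80 mm across, 90 mm high; origin under its centre.
- jar: Bystander: amber jar, 68 mm across, 110 mm high; origin under its centre.
- bottle: Bystander: green bottle, 66 mm across, 190 mm high; origin under its centre.
- bowl: Bystander: white bowl, 130 mm across, 50 mm high; origin under its centre.

How it is judged:
By the outcome, as a careful person would: the job done as asked, in the order asked, and still so for the second after the job is handed in, with the robot touching nothing.
It also fails if it takes over 67 s, if anything falls off the work surface, if the arm or the gripper's body presses on something with over 40 N, if the wrist force passes 120 N, or if a joint passes its speed limit or range.

## Working session

There is one attempt and no reset: what is moved stays moved. The work goes in short steps, Python scripts to look and compute and a shell command to move; the robot and the scene stay as the last step left them, time stands still between calls to the robot, and variables do not carry over. Pictures are saved under pics/ and viewed, and the job is handed in when it is done.

```bash
ls; mkdir -p pics; python3 - <<'E'
from bench import *
import cv2
print(sense())
for n in ["scene","top"]:
    s=snapshot(n); cv2.imwrite(f"pics/{n}0.png",s["pixels"][:,:,::-1]); print(n,s["intrinsics"],s["D"],s["R"],s["t"])
E
```

```text
pics
{'time': 0.0, 'joint_pos': array([-7.80609311e+01,  7.51608918e+00,  8.53290318e+01,  3.89860447e-04,
        8.72607184e+01, -4.89460708e+00]), 'qd': array([-0.11134401,  0.01403845,  0.02002867, -0.00715891,  0.0245553 ,
        0.00623376]), 'joint_efforts': array([-1.54843110e-03, -5.69395351e+01, -5.00555027e+01, -2.14769066e-04,
        1.45431870e-02,  6.20740046e-07]), 'tool_pos': array([ 173.71729199, -574.06768349,  403.63627096]), 'tcp_rot': array([-1.79894580e+02, -9.41850695e-03,  1.68336483e+01]), 'ft_force': array([0.0798581 , 0.52384408, 0.31728307]), 'wrist_torque': array([0.00074833, 0.02069532, 0.03596061]), 'finger_gap': 85.35886139548208}
scene [[483.6254709    0.         254.18197349]
 [  0.         483.6254709  200.25512975]
 [  0.           0.           1.        ]] [-0.03761796  0.          0.          0.          0.        ] [[ 0.34226855  0.93935703 -0.02146174]
 [ 0.57942399 -0.22899268 -0.78219575]
 [-0.73967566  0.25528556 -0.62266299]] [ -71.29399287 -247.62868381 2130.17024775]
top [[369.72734881   0.         255.18935818]
 [  0.         369.72734881 192.62354714]
 [  0.           0.           1.        ]] [-0.02986376  0.          0.          0.          0.        ] [[ 0.02178826 -0.99972183  0.00902928]
 [-0.98976066 -0.02284372 -0.14089714]
 [ 0.14106421 -0.00586692 -0.98998306]] [-145.66795429  589.30731903 1066.13772109]
```

View pics/scene0.png

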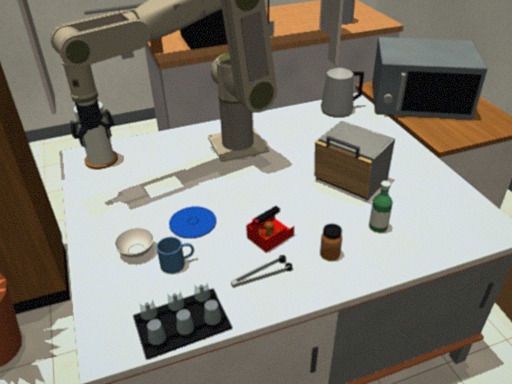

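View pics/top0.png

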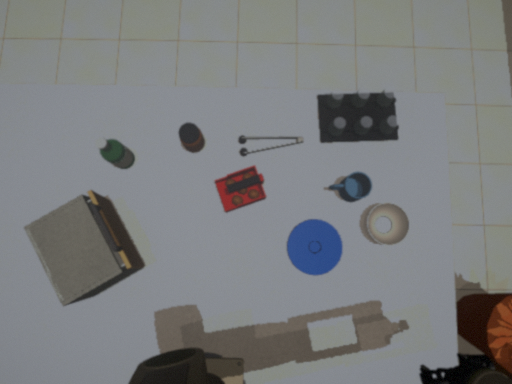

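The scene view shows the housing at (355,158), scoop (270,230), trivet (193,222), mug, bowl, jar, bottle and tongs. In the top view the scoop is at (241,188), the trivet at (315,247), and the housing at (80,250) with its front facing right and its handle running from (92,195) to (127,267). Next I'll measure these.

```bash
cat > h.py <<'E'
from bench import *
import cv2, numpy as np
def cloud(n):
    s=snapshot(n); K=s["intrinsics"]; h,w=s["z_map"].shape
    u,v=np.meshgrid(np.arange(w),np.arange(h))
    p=cv2.undistortPoints(np.stack([u,v],-1).reshape(-1,1,2).astype(np.float64),K,np.array(s["D"])).reshape(h,w,2)
    z=s["z_map"][...,None].astype(float)
    c=np.concatenate([p*z,z],-1)
    W=(c-s["t"])@s["R"]
    W[s["z_map"]<=0]=np.nan
    return s["pixels"].copy(),W,s
E
python3 - <<'E'
from h import *
for n in ["top","scene"]:
    im,W,s=cloud(n)
    cv2.imwrite(f"pics/{n}_zoom.png",cv2.resize((im[140:320,10:290] if n=="top" else im[110:270,110:410])[:,:,::-1],None,fx=2.6,fy=2.6,interpolation=cv2.INTER_CUBIC))
    hsv=cv2.cvtColor(im,cv2.COLOR_RGB2HSV)
    H,S,V=[hsv[...,i].astype(int) for i in range(3)]
    onT=(np.abs(W[...,0])<900)&(np.abs(W[...,1])<900)&(W[...,2]>-20)
    red=((H<6)|(H>174))&(S>170)&(V>80)&onT
    blue=(H>105)&(H<125)&(S>180)&(V>120)&onT
    for nm,m in [("red",red),("blue",blue)]:
        k,l,st,ce=cv2.connectedComponentsWithStats(m.astype(np.uint8)); i=1+np.argmax(st[1:,4]); m=l==i
        P=W[m]; P=P[~np.isnan(P[:,0])]
        print(n,nm,st[i],P.mean(0).round(1),P.min(0).round(1),P.max(0).round(1))
        c,_=cv2.findContours(m.astype(np.uint8),cv2.RETR_EXTERNAL,cv2.CHAIN_APPROX_NONE)
        print(cv2.minAreaRect(c[0]))
        if nm=="red":
            T=P[P[:,2]>8][:,:2].astype(np.float32); print("rect xy",cv2.minAreaRect(T))
        else: print("circ",cv2.minEnclosingCircle(P[:,:2].astype(np.float32)))
    if n=="top":
        # black bar above scoop, handle
        m=(V<75)&(W[...,2]>85)&(W[...,2]<130)&(W[...,0]>400)&(np.abs(W[...,1])<300)
        P=W[m]; print("bar",len(P),P.mean(0),np.ptp(P,0),cv2.minAreaRect(P[:,:2].astype(np.float32)))
        m=(W[...,2]>205)&(W[...,1]>150)&(W[...,0]>200)&(W[...,2]<260)
        P=W[m]; print("handle",len(P),P.mean(0),P.min(0),P.max(0),cv2.minAreaRect(P[:,:2].astype(np.float32)))
    m=(np.abs(W[...,2]-190)<6)&(W[...,1]>150)&(W[...,0]>200)&(W[...,0]<700)
    P=W[m]; print("housing top",len(P),P.mean(0),cv2.minAreaRect(P[:,:2].astype(np.float32)))
E
```

```text
top red [218 183  14  26  99] [587.3 -37.7   9.2] [546.9 -57.7   0. ] [625.9 -17.   16.5]
((225.92311096191406, 194.61538696289062), (25.294328689575195, 9.318963050842285), 70.55996704101562)
rect xy ((586.1987915039062, -36.222415924072266), (79.22403717041016, 14.968782424926758), 21.176233291625977)Traceback (most recent call last):
  File "<stdin>", line 11, in <module>
    return _wrapfunc(a, 'argmax', axis=axis, out=out, **kwds)
    return bound(*args, **kwds)
ValueError: attempt to get argmax of an empty sequence
```

```bash
cat > m.py <<'E'
from h import *
for n in ["top","scene"]:
    im,W,s=cloud(n)
    cv2.imwrite(f"pics/{n}_zoom.png",cv2.resize((im[140:320,10:290] if n=="top" else im[110:270,110:410])[:,:,::-1],None,fx=2.6,fy=2.6,interpolation=cv2.INTER_CUBIC))
    hsv=cv2.cvtColor(im,cv2.COLOR_RGB2HSV)
    H,S,V=[hsv[...,i].astype(int) for i in range(3)]
    onT=(np.abs(W[...,0])<900)&(np.abs(W[...,1])<900)&(W[...,2]>-20)
    red=((H<8)|(H>172))&(S>120)&(V>50)&onT
    blue=(H>105)&(H<125)&(S>180)&(V>70)&onT
    for nm,m in [("red",red),("blue",blue)]:
        k,l,st,ce=cv2.connectedComponentsWithStats(m.astype(np.uint8)); i=1+np.argmax(st[1:,4]); m=l==i
        P=W[m]; P=P[~np.isnan(P[:,0])]
        print(n,nm,st[i],P.mean(0).round(1),P.min(0).round(1),P.max(0).round(1))
        if nm=="red":
            T=P[P[:,2]>34][:,:2].astype(np.float32); print("rect xy",cv2.minAreaRect(T))
        else: print("circ",cv2.minEnclosingCircle(P[:,:2].astype(np.float32)))
    m=(V<90)&(W[...,2]>85)&(W[...,2]<130)&(W[...,0]>400)&(W[...,1]<50)&(W[...,1]>-200)
    P=W[m]; print("bar",len(P),P.mean(0),np.ptp(P,0),cv2.minAreaRect(P[:,:2].astype(np.float32)))
    m=(W[...,2]>205)&(W[...,1]>150)&(W[...,0]>200)&(W[...,2]<260)&(W[...,0]<700)
    P=W[m]; print("handle",len(P),P.mean(0),P.min(0),P.max(0),cv2.minAreaRect(P[:,:2].astype(np.float32)))
    m=(np.abs(W[...,2]-190)<6)&(W[...,1]>150)&(W[...,0]>200)&(W[...,0]<700)
    P=W[m]; print("housing top",len(P),P.mean(0),cv2.minAreaRect(P[:,:2].astype(np.float32)))
    print(cv2.boxPoints(cv2.minAreaRect(P[:,:2].astype(np.float32))))
E
python3 m.py
```

```text
top red [216 179  49  32 588] [587.8 -74.   13.6] [ 538.3 -159.    -4.5] [636.3 -10.8  60.6]
rect xy ((595.239501953125, -95.81027221679688), (96.00078582763672, 121.67793273925781), 9.389044761657715)Traceback (most recent call last):
  File "m.py", line 11, in <module>
    k,l,st,ce=cv2.connectedComponentsWithStats(m.astype(np.uint8)); i=1+np.argmax(st[1:,4]); m=l==i
                                                                        ~~~~~~~~~^^^^^^^^^^
    return _wrapfunc(a, 'argmax', axis=axis, out=out, **kwds)
    return bound(*args, **kwds)
ValueError: attempt to get argmax of an empty sequence
```

View pics/top_zoom.png

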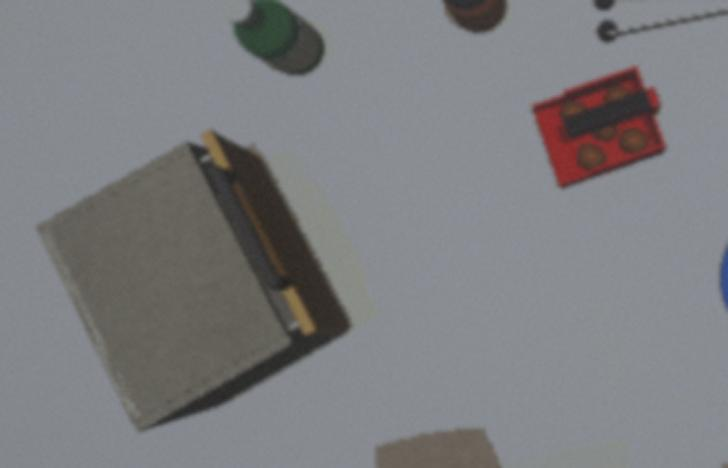

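```bash
python3 - <<'E'
from h import *
im,W,s=cloud("top"); print(im[240,300],cv2.cvtColor(im,cv2.COLOR_RGB2HSV)[240,300],W[240,300],W[330,100])
E
sed -i 's/blue=.*/blue=(H>105)\&(H<128)\&(S>200)\&(V>50)\&(W[...,2]<25)\&onT/' m.py; python3 m.py
```

```text
[ 49  77 135] [110 162 135] [ 454.91062893 -272.2431257     6.99136232] [175.88883707 318.67841198   2.72896402]
top red [216 179  49  32 590] [588.  -74.1  13.6] [ 538.1 -159.    -4.6] [635.4 -11.1  62.6]
rect xy ((596.4435424804688, -96.08720397949219), (95.98384857177734, 119.34632110595703), 11.12073802947998)Traceback (most recent call last):
  File "m.py", line 11, in <module>
    k,l,st,ce=cv2.connectedComponentsWithStats(m.astype(np.uint8)); i=1+np.argmax(st[1:,4]); m=l==i
                                                                        ~~~~~~~~~^^^^^^^^^^
    return _wrapfunc(a, 'argmax', axis=axis, out=out, **kwds)
    return bound(*args, **kwds)
ValueError: attempt to get argmax of an empty sequence
```

```bash
sed -i 's/(S>200)/(S>120)/' m.py; python3 m.py
```

```text
top red [216 179  49  32 597] [587.6 -74.5  14.2] [ 538.2 -158.8   -3.8] [635.5 -11.1  64.3]
rect xy ((599.3338012695312, -91.10710906982422), (96.42233276367188, 123.48462677001953), 15.107738494873047)
top blue [ 288  220   54   55 2311] [ 435.7 -316.2    6.3] [ 3.538e+02 -3.982e+02  2.000e-01] [ 517.2 -235.3   13.5]
circ ((436.2494201660156, -316.380859375), 82.71099853515625)
bar 365 [640.42342978 -67.38878497 110.0880433 ] [194.22273967 200.92354696  32.08737915] ((665.1282958984375, -25.499053955078125), (256.6133728027344, 88.64957427978516), 52.13193893432617)
handle 312 [470.67673259 239.11625666 226.06100374] [413.88138874 203.52731661 205.06164093] [528.85521733 276.70647715 231.60188563] ((471.3972473144531, 240.74168395996094), (131.59469604492188, 15.299459457397461), 30.831539154052734)
housing top 6191 [418.77586493 328.38463565 187.61743262] ((491.00006103515625, 310.3290100097656), (336.1233215332031, 294.03521728515625), 32.12750244140625)
[[270.4895  345.45724]
 [426.85898  96.44863]
 [711.5106  275.20078]
 [555.1411  524.2094 ]]
scene red [247 216  47  36 857] [ 
[... 342 characters left out ...]
69922)
bar 269 [657.03623141 -68.30331945 107.68993504] [193.61581654 205.24865944  34.3377121 ] ((671.9223022460938, -28.609588623046875), (257.51080322265625, 92.64705657958984), 53.909828186035156)
handle 198 [425.78531231 401.02225889 225.63241774] [200.16003664 200.93973851 205.93077697] [ 533.83768615 1101.93449944  259.79233877] ((368.2766418457031, 664.7696533203125), (126.79291534423828, 930.0950927734375), 14.199918746948242)
housing top 1560 [431.55969012 332.43932678 188.9086679 ] ((314.1285400390625, 597.4752197265625), (335.67535400390625, 963.3731079101562), 31.638893127441406)
[[ -81.43901  919.5276 ]
 [ 423.9118    99.33963]
 [ 709.6961   275.42285]
 [ 204.34528 1095.6108 ]]
```

View pics/scene_zoom.png

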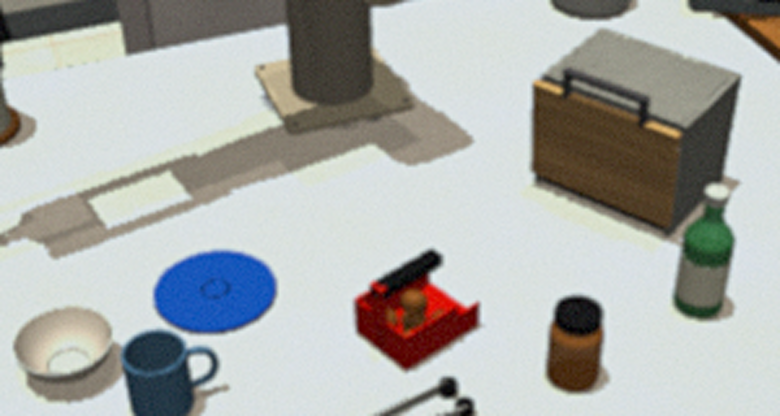

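```bash
cat > m2.py <<'E'
from h import *
for n in ["top","scene"]:
    im,W,s=cloud(n)
    hsv=cv2.cvtColor(im,cv2.COLOR_RGB2HSV); S=hsv[...,1].astype(int); V=hsv[...,2].astype(int)
    near=(np.hypot(W[...,0]-600,W[...,1]+85)<90)
    m=near&(W[...,2]>98)&(W[...,2]<125)&(V<80)
    P=W[m]; d=cv2.fitLine(P[:,:2].astype(np.float32),cv2.DIST_L2,0,.01,.01).ravel()
    print(n,"bar",len(P),P.mean(0).round(1),np.percentile(P[:,2],[5,50,95]).round(1),np.degrees(np.arctan2(d[1],d[0])).round(1),cv2.minAreaRect(P[:,:2].astype(np.float32)))
    m=near&(S>120)&(W[...,2]>36)&(W[...,2]<75)
    P=W[m]; print("walls",cv2.minAreaRect(P[:,:2].astype(np.float32)))
    hn=np.hypot(W[...,0]-455,W[...,1]-300)<200
    m=hn&(W[...,2]>215)&(W[...,2]<245)
    P=W[m]; d=cv2.fitLine(P[:,:2].astype(np.float32),cv2.DIST_HUBER,0,.01,.01).ravel()
    print("handle",len(P),P.mean(0).round(1),np.percentile(P[:,2],[5,50,95]).round(1),np.degrees(np.arctan2(d[1],d[0])).round(1),cv2.minAreaRect(P[:,:2].astype(np.float32)))
    m=hn&(np.abs(W[...,2]-190)<7)&(S<70)
    m=cv2.morphologyEx(m.astype(np.uint8),cv2.MORPH_OPEN,np.ones((3,3)))>0
    P=W[m]; r=cv2.minAreaRect(P[:,:2].astype(np.float32)); print("top",len(P),P.mean(0).round(1),r, cv2.boxPoints(r).round(1).tolist())
    # wood top edge
    m=hn&(S>80)&(W[...,2]>170)&(W[...,2]<205)
    P=W[m]; 
    if len(P)>5: print("woodtop",len(P),P.mean(0).round(1),cv2.minAreaRect(P[:,:2].astype(np.float32)))
    # objects
    for nm,(x,y) in dict(bottle=(0,0)).items(): pass
im,W,s=cloud("top")
m=(W[...,2]>12)&(W[...,0]>300)&(W[...,0]<950)&(np.abs(W[...,1])<650)
k,l,st,ce=cv2.connectedComponentsWithStats(m.astype(np.uint8))
for i in range(1,k):
    if st[i,4]>25:
        P=W[l==i]; print(st[i],P.min(0).round(),P.max(0).round())
E
python3 m2.py
```

```text
top bar 270 [608.2 -97.9 112.1] [105.  112.6 115.9] -69.5 ((609.605224609375, -97.26958465576172), (23.522136688232422, 93.37615966796875), 20.578481674194336)
walls ((603.3837890625, -85.54045867919922), (97.79198455810547, 124.7325439453125), 20.755447387695312)
handle 304 [470.7 239.3 226.4] [221.4 226.8 229.9] 30.5 ((471.7482604980469, 240.95132446289062), (131.79635620117188, 14.096982955932617), 30.280668258666992)
top 5963 [414.  332.9 187.6] ((415.2121887207031, 333.55975341796875), (231.8399658203125, 172.50340270996094), 31.706298828125) [[271.29998779296875, 346.0], [361.8999938964844, 199.3000030517578], [559.2000122070312, 321.1000061035156], [468.5, 467.8999938964844]]
woodtop 286 [459.1 235.2 185.2] ((469.39129638671875, 242.84413146972656), (226.89015197753906, 11.754920959472656), 31.224557876586914)
scene bar 175 [ 618.9 -103.8  110.2] [100.8 111.5 116.6] -68.3 ((616.4505004882812, -104.71897888183594), (23.915613174438477, 105.69766235351562), 19.411514282226562)
walls ((611.2216186523438, -92.8019790649414), (103.31558990478516, 129.4385986328125), 21.358577728271
[... 597 characters left out ...]
72.   12.] [ 931. -333.   96.]
[322 115  77  25 981] [ 777. -580.   12.] [ 858. -339.   93.]
[179 122  26  30 571] [722.  30.  12.] [786.  97. 114.]
[239 135  13   8  48] [ 756. -116.   12.] [779. -78.  22.]
[ 96 137  38  31 756] [664. 249.  12.] [727. 313. 191.]
[278 136  26  11  62] [ 746. -280.   12.] [ 780. -201.   20.]
[255 146  22   6  29] [ 728. -194.   13.] [ 746. -129.   19.]
[240 148  14   7  50] [ 717. -123.   12.] [737. -82.  20.]
[ 215  165   52   47 1041] [ 536. -165.   12.] [673. -10. 118.]
[329 171  43  31 547] [ 576. -469.   12.] [ 657. -355.   93.]
[  24  190  121  106 8034] [300. 181.  12.] [570. 465. 232.]
[ 367  202   43   44 1005] [ 445. -593.   12.] [ 573. -464.   54.]
```

```bash
cat > go.py <<'E'
# usage: go.py x y z roll pitch yaw : prints shift/turn fractions from the current measured pose
import sys,json
from bench import *
import numpy as np
from scipy.spatial.transform import Rotation as Ro
def rel(p,e):
    s=sense(); R=Ro.from_euler('xyz',s["tcp_rot"],degrees=True)
    d=R.inv().apply(np.array(p)-s["tool_pos"])/150
    r=(R.inv()*Ro.from_euler('xyz',e,degrees=True)).as_rotvec(degrees=True)/45
    return d,r
if __name__=="__main__":
    v=[float(a) for a in sys.argv[1:]]
    d,r=rel(v[:3],v[3:]); s=sense()
    open("log.txt","a").write(json.dumps([list(s["joint_pos"]),list(s["tool_pos"]),list(s["tcp_rot"])])+"\n")
    print("t",s["time"],"pos",s["tool_pos"].round(1),"rot",s["tcp_rot"].round(1),"j",s["joint_pos"].round(1),"F",s["ft_force"].round(1),"gap",round(s["finger_gap"],1))
    print("d",d.round(3),"a",r.round(3), "n150",round(np.abs(d).max(),2))
E
python3 go.py 480 -180 440 180 0 31.3; python3 go.py 472 240.5 440 180 0 31.3
```

```text
t 0.55 pos [ 173.8 -574.3  404.7] rot [-180.    -0.    16.8] j [-78.1   7.5  85.3   0.   87.3  -4.9] F [-0.9  0.4  0.3] gap 85.4
d [ 2.715 -1.925 -0.235] a [-0.    -0.    -0.321] n150 2.72
t 0.55 pos [ 173.8 -574.3  404.7] rot [-180.    -0.    16.8] j [-78.1   7.5  85.3   0.   87.3  -4.9] F [-0.9  0.4  0.3] gap 85.4
d [ 3.476 -4.623 -0.235] a [-0.    -0.    -0.321] n150 4.62
```

```bash
python3 -m jog '[{"tx":1,"ty":-0.7,"tz":-0.235,"az":-0.321},{"tx":1,"ty":-0.7,"tz":-0.235,"az":-0.321},{"tx":1,"ty":-0.7,"tz":-0.235,"az":-0.321},{"tx":1,"ty":-0.7,"tz":-0.235,"az":-0.321},{"tx":1,"ty":-0.7,"tz":-0.235,"az":-0.321}]'; python3 go.py 480 -180 440 180 0 31.3
```

```text
t 0.55 pos [ 173.8 -574.3  404.7] rot [-180.    -0.    16.8] j [-78.1   7.5  85.3   0.   87.3  -4.9] F [-0.9  0.4  0.3] gap 85.4
d [ 2.715 -1.925 -0.235] a [-0.    -0.    -0.321] n150 2.72invalid input at $[0]: expected keys tx, ty, tz, ax, ay, az, hand
```

```bash
python3 -m jog '[{"tx":0.3,"ty":-0.2,"tz":-0.235,"ax":0,"ay":0,"az":-0.1,"hand":0.6},{"tx":1,"ty":-0.7,"tz":-0.235,"ax":0,"ay":0,"az":-0.321,"hand":0.6},{"tx":1,"ty":-0.7,"tz":-0.235,"ax":0,"ay":0,"az":-0.321,"hand":0.6},{"tx":1,"ty":-0.7,"tz":-0.235,"ax":0,"ay":0,"az":-0.321,"hand":0.6},{"tx":1,"ty":-0.7,"tz":-0.235,"ax":0,"ay":0,"az":-0.321,"hand":0.6}]'; python3 go.py 480 -180 440 180 0 31.3
```

```text
time: 0.97
tool_pos: [288.8, -427.6, 440.7]
tcp_rot: [180.0, -0.1, 31.4]
ft_force: [-0.2, -0.1, 0.1]
finger_gap: 51.4
t 0.9667 pos [ 288.8 -427.6  440.7] rot [ 1.80e+02 -1.00e-01  3.14e+01] j [-61.7  -6.4  95.5   0.1  90.9  -3.1] F [-0.2 -0.1  0.1] gap 51.4
d [ 1.948 -0.746  0.007] a [ 0.001 -0.001  0.002] n150 1.95
```

```bash
python3 -m jog '[{"tx":1,"ty":-0.5,"tz":0,"ax":0,"ay":0,"az":0,"hand":0.6},{"tx":1,"ty":-0.5,"tz":0,"ax":0,"ay":0,"az":0,"hand":0.6},{"tx":1,"ty":-0.5,"tz":0,"ax":0,"ay":0,"az":0,"hand":0.6},{"tx":1,"ty":-0.5,"tz":0,"ax":0,"ay":0,"az":0,"hand":0.6},{"tx":1,"ty":-0.5,"tz":0,"ax":0,"ay":0,"az":0,"hand":0.6}]';  python3 go.py 472 240.5 440 180 0 31.3
```

```text
time: 1.38
tool_pos: [379.1, -283.2, 440.4]
tcp_rot: [-180.0, -0.2, 31.6]
ft_force: [0.3, -0.4, -0.4]
finger_gap: 51.1
t 1.3833 pos [ 379.1 -283.2  440.4] rot [-180.    -0.2   31.6] j [-43.  -13.3 101.6   0.2  91.6  15.3] F [ 0.3 -0.4 -0.4] gap 51.1
d [ 2.358 -2.648  0.01 ] a [-0.    -0.004  0.007] n150 2.65
```

```bash
python3 -m jog '[{"tx":0.8,"ty":-1,"tz":0,"ax":0,"ay":0,"az":0,"hand":0.6},{"tx":0.8,"ty":-1,"tz":0,"ax":0,"ay":0,"az":0,"hand":0.6},{"tx":0.8,"ty":-1,"tz":0,"ax":0,"ay":0,"az":0,"hand":0.6},{"tx":0.8,"ty":-1,"tz":0,"ax":0,"ay":0,"az":0,"hand":0.6},{"tx":0.8,"ty":-1,"tz":0,"ax":0,"ay":0,"az":0,"hand":0.6}]';  python3 go.py 472 240.5 440 180 0 31.3
python3 -m jog '[{"tx":0.8,"ty":-0.9,"tz":0,"ax":0,"ay":0,"az":0,"hand":0.6},{"tx":0.8,"ty":-0.9,"tz":0,"ax":0,"ay":0,"az":0,"hand":0.6},{"tx":0.8,"ty":-0.9,"tz":0,"ax":0,"ay":0,"az":0,"hand":0.6},{"tx":0.8,"ty":-0.9,"tz":0,"ax":0,"ay":0,"az":0,"hand":0.6},{"tx":0.8,"ty":-0.9,"tz":0,"ax":0,"ay":0,"az":0,"hand":0.6}]';  python3 go.py 472 240.5 440 180 0 31.3
```

```text
time: 1.8
tool_pos: [400.7, -95.1, 440.3]
tcp_rot: [-180.0, -0.1, 31.3]
ft_force: [1.0, 0.5, 0.3]
finger_gap: 51.4
t 1.8 pos [400.7 -95.1 440.3] rot [-1.80e+02 -1.00e-01  3.13e+01] j [-2.050e+01 -2.360e+01  1.098e+02  1.000e-01  9.380e+01  3.810e+01] F [1.  0.5 0.3] gap 51.4
d [ 1.57  -1.663  0.004] a [-0.    -0.002  0.001] n150 1.66
time: 2.22
tool_pos: [433.3, 83.9, 440.2]
tcp_rot: [-179.9, -0.1, 31.5]
ft_force: [1.3, -0.5, -1.1]
finger_gap: 51.6
t 2.2167 pos [433.3  83.9 440.2] rot [-1.799e+02 -1.000e-01  3.150e+01] j [ 4.30e+00 -1.86e+01  1.06e+02  1.00e-01  9.25e+01  6.28e+01] F [ 1.3 -0.5 -1.1] gap 51.6
d [ 0.765 -0.756  0.004] a [-0.001 -0.002  0.004] n150 0.76
```

```bash
python3 -m jog '[{"tx":0.75,"ty":-0.74,"tz":0,"ax":0,"ay":0,"az":0,"hand":0.6},{"tx":0.75,"ty":-0.74,"tz":0,"ax":0,"ay":0,"az":0,"hand":0.6},{"tx":0.75,"ty":-0.74,"tz":0,"ax":0,"ay":0,"az":0,"hand":0.6},{"tx":0.75,"ty":-0.74,"tz":0,"ax":0,"ay":0,"az":0,"hand":0.6},{"tx":0.75,"ty":-0.74,"tz":0,"ax":0,"ay":0,"az":0,"hand":0.6}]';  python3 go.py 472 240.5 378.6 180 0 31.3
python3 - <<'E'
from h import *
im,W,s=cloud("wrist"); cv2.imwrite("pics/w1.png",im[:,:,::-1])
print("C",(-s["R"].T@s["t"]).round(1))
hn=np.hypot(W[...,0]-472,W[...,1]-240)<120
m=hn&(W[...,2]>210)&(W[...,2]<240)
P=W[m]; 
d=cv2.fitLine(P[:,:2].astype(np.float32),cv2.DIST_HUBER,0,.01,.01).ravel() if len(P) else 0
print("handle",len(P),P.mean(0).round(1),np.percentile(P[:,2],[5,50,95]).round(1),np.degrees(np.arctan2(d[1],d[0])).round(1),cv2.minAreaRect(P[:,:2].astype(np.float32)))
E
```

```text
time: 2.63
tool_pos: [472.2, 237.7, 439.2]
tcp_rot: [-179.9, -0.0, 31.5]
ft_force: [0.9, -0.1, 0.1]
finger_gap: 51.1
t 2.6333 pos [472.2 237.7 439.2] rot [-179.9   -0.    31.5] j [21.1 -4.3 93.7  0.1 90.6 79.6] F [ 0.9 -0.1  0.1] gap 51.1
d [ 0.009 -0.016  0.404] a [-0.003 -0.     0.005] n150 0.4
C [530.  273.2 408.5]
handle 3587 [480.2 246.2 229.2] [226.  229.6 231.2] 31.4 ((474.76763916015625, 243.30706787109375), (130.89854431152344, 14.662623405456543), 31.4000244140625)
```

View pics/w1.png

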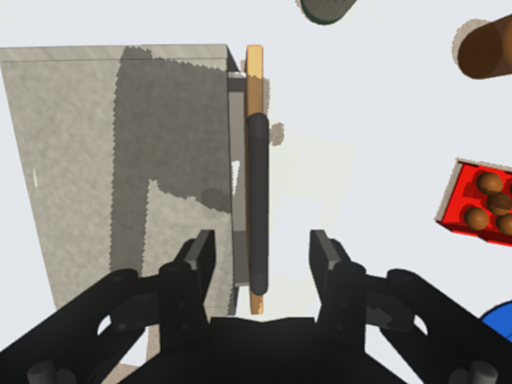

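The wrist view shows the bar running vertically from (257,118) to (259,290), square to the jaws and roughly centred between the fingers at (205,255) and (320,255). I'll descend and pinch it.

```bash
python3 -m jog '[{"tx":0.02,"ty":-0.02,"tz":0.1,"ax":0,"ay":0,"az":0,"hand":0.6},{"tx":0.02,"ty":-0.02,"tz":0.2,"ax":0,"ay":0,"az":0,"hand":0.6},{"tx":0.02,"ty":-0.02,"tz":0.3,"ax":0,"ay":0,"az":0,"hand":0.6},{"tx":0.02,"ty":-0.02,"tz":0.4,"ax":0,"ay":0,"az":0,"hand":0.6},{"tx":0.02,"ty":-0.02,"tz":0.4,"ax":0,"ay":0,"az":0,"hand":0.6}]' 20;  python3 go.py 473.5 242 378.6 180 0 31.3
python3 -m jog '[{"tx":0,"ty":0,"tz":0,"ax":0,"ay":0,"az":0,"hand":0.3},{"tx":0,"ty":0,"tz":0,"ax":0,"ay":0,"az":0,"hand":0.2},{"tx":0,"ty":0,"tz":0,"ax":0,"ay":0,"az":0,"hand":0.05},{"tx":0,"ty":0,"tz":0,"ax":0,"ay":0,"az":0,"hand":0.05},{"tx":0,"ty":0,"tz":0,"ax":0,"ay":0,"az":0,"hand":0.05}]' 20;  python3 go.py 473.5 242 378.6 180 0 31.3
```

```text
time: 3.1
tool_pos: [472.1, 235.8, 376.6]
tcp_rot: [-180.0, 0.3, 31.2]
ft_force: [-0.6, 0.4, -1.4]
finger_gap: 51.7
t 3.1 pos [472.1 235.8 376.6] rot [-180.     0.3   31.2] j [21.  -2.8 98.7 -0.  84.3 79.8] F [-0.6  0.4 -1.4] gap 51.7
d [ 0.029 -0.03  -0.014] a [-0.001  0.007 -0.001] n150 0.03
time: 3.52
tool_pos: [473.2, 237.2, 381.4]
tcp_rot: [180.0, -0.1, 31.3]
ft_force: [-2.2, -1.5, 6.5]
finger_gap: 13.2
t 3.5167 pos [473.2 237.2 381.4] rot [ 1.80e+02 -1.00e-01  3.13e+01] j [21.1 -2.9 98.3 -0.  84.4 79.8] F [-2.2 -1.5  6.5] gap 13.2
d [ 0.019 -0.026  0.019] a [ 0.001 -0.002 -0.   ] n150 0.03
```

```bash
cat > arc.py <<'E'
import sys
from go import *
phi0=7.5
u=np.array([.52,-.854,0]); b0=np.array([473.2,237.2,223.3])
def tgt(phi,g=25/37.2):
    b=b0+u*200*(np.sin(np.radians(phi))-np.sin(np.radians(phi0)))+np.array([0,0,200*(np.cos(np.radians(phi))-np.cos(np.radians(phi0)))])
    th=(phi-phi0)*g
    R=Ro.from_euler('xyz',[180,0,31.3],degrees=True)*Ro.from_rotvec([th,0,0],degrees=True)
    return b+np.array([0,0,3.])*0-155*R.apply([0,0,1]),R.as_euler('xyz',degrees=True)
s=sense(); print(s["tool_pos"].round(1),s["tcp_rot"].round(1),s["ft_force"].round(1),s["finger_gap"])
for phi in map(float,sys.argv[1:]):
    p,e=tgt(phi); d,r=rel(p,e); print(phi,d.round(3),r.round(3),p.round(0))
E
python3 arc.py 7.5 11 14.5 18 21.5 25
```

```text
[473.2 237.2 381.4] [ 1.80e+02 -1.00e-01  3.13e+01] [-2.2 -1.5  6.5] 13.243904433707913
7.5 [0.    0.    0.021] [ 0.001 -0.002 -0.   ] [473. 237. 378.]
11.0 [0.    0.123 0.035] [ 0.053 -0.002 -0.   ] [483. 221. 376.]
14.5 [0.    0.245 0.055] [ 0.105 -0.002 -0.   ] [492. 206. 373.]
18.0 [0.    0.365 0.083] [ 0.158 -0.002 -0.   ] [502. 190. 369.]
21.5 [0.    0.484 0.116] [ 0.21  -0.002 -0.   ] [511. 175. 364.]
25.0 [0.    0.6   0.156] [ 0.262 -0.002 -0.   ] [520. 160. 358.]
```

```bash
python3 -m jog '[{"tx":0,"ty":0.12,"tz":0.012,"ax":0.053,"ay":0,"az":0,"hand":0.05},{"tx":0,"ty":0.245,"tz":0.034,"ax":0.105,"ay":0,"az":0,"hand":0.05},{"tx":0,"ty":0.365,"tz":0.062,"ax":0.158,"ay":0,"az":0,"hand":0.05},{"tx":0,"ty":0.484,"tz":0.095,"ax":0.21,"ay":0,"az":0,"hand":0.05},{"tx":0,"ty":0.6,"tz":0.136,"ax":0.262,"ay":0,"az":0,"hand":0.05}]' 20; python3 arc.py 25 28.5 32 35 38 41 44.7
```

```text
time: 3.93
tool_pos: [520.3, 159.8, 361.0]
tcp_rot: [-168.1, -0.2, 31.3]
ft_force: [-0.4, 2.0, 2.0]
finger_gap: 13.1
[520.3 159.8 361. ] [-168.1   -0.2   31.3] [-0.4  2.   2. ] 13.085185006377698
25.0 [-0.    0.    0.02] [-0.003 -0.004  0.001] [520. 160. 358.]
28.5 [-0.     0.121  0.042] [ 0.05  -0.004  0.001] [529. 146. 351.]
32.0 [-0.001  0.241  0.07 ] [ 0.102 -0.004  0.001] [538. 131. 343.]
35.0 [-0.001  0.342  0.099] [ 0.147 -0.004  0.001] [545. 120. 336.]
38.0 [-0.001  0.442  0.133] [ 0.192 -0.004  0.001] [552. 108. 328.]
41.0 [-0.001  0.539  0.172] [ 0.236 -0.004  0.001] [559.  97. 319.]
44.7 [-0.001  0.657  0.225] [ 0.292 -0.004  0.001] [567.  83. 308.]
```

```bash
python3 -m jog '[{"tx":0,"ty":0.12,"tz":0.022,"ax":0.05,"ay":0,"az":0,"hand":0.05},{"tx":0,"ty":0.24,"tz":0.05,"ax":0.102,"ay":0,"az":0,"hand":0.05},{"tx":0,"ty":0.342,"tz":0.079,"ax":0.147,"ay":0,"az":0,"hand":0.05},{"tx":0,"ty":0.442,"tz":0.113,"ax":0.192,"ay":0,"az":0,"hand":0.05},{"tx":0,"ty":0.539,"tz":0.152,"ax":0.236,"ay":0,"az":0,"hand":0.05}]' 20; python3 arc.py 41 43 45 46 47
python3 - <<'E'
from h import *
im,W,s=cloud("scene"); cv2.imwrite("pics/s2.png",cv2.resize(im[100:270,200:420],None,fx=3,fy=3)[:,:,::-1])
E
```

```text
time: 4.35
tool_pos: [559.3, 96.0, 321.6]
tcp_rot: [-157.5, -0.2, 31.3]
ft_force: [1.1, 4.3, -0.3]
finger_gap: 13.3
[559.3  96.  321.6] [-157.5   -0.2   31.3] [ 1.1  4.3 -0.3] 13.251140931405121
41.0 [-0.001  0.001  0.017] [ 0.001 -0.004  0.001] [559.  97. 319.]
43.0 [-0.001  0.069  0.033] [ 0.031 -0.004  0.001] [563.  89. 313.]
45.0 [-0.001  0.136  0.051] [ 0.061 -0.004  0.001] [567.  82. 307.]
46.0 [-0.001  0.17   0.061] [ 0.076 -0.004  0.001] [570.  79. 303.]
47.0 [-0.001  0.203  0.071] [ 0.091 -0.004  0.001] [572.  75. 300.]
```

View pics/s2.png

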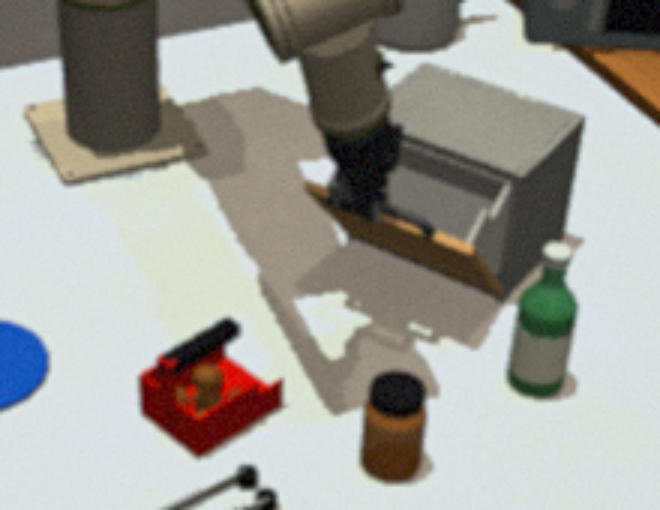

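The bin is tilting out: the front's edge now runs from (310,190) to (500,290), with the handle still in the jaws. I'll push gently on to the stop, watching the force.

```bash
python3 -m jog '[{"tx":0,"ty":0.035,"tz":0.008,"ax":0.015,"ay":0,"az":0,"hand":0.05},{"tx":0,"ty":0.07,"tz":0.016,"ax":0.03,"ay":0,"az":0,"hand":0.05},{"tx":0,"ty":0.1,"tz":0.024,"ax":0.045,"ay":0,"az":0,"hand":0.05},{"tx":0,"ty":0.12,"tz":0.03,"ax":0.055,"ay":0,"az":0,"hand":0.05}]' 20; python3 arc.py 44.7 46 47 48
python3 -m jog '[{"tx":0,"ty":0.02,"tz":0.005,"ax":0.008,"ay":0,"az":0,"hand":0.05},{"tx":0,"ty":0.04,"tz":0.012,"ax":0.015,"ay":0,"az":0,"hand":0.05}]' 20; python3 arc.py 44.7 46 47 48
```

```text
time: 4.73
tool_pos: [566.8, 83.5, 310.6]
tcp_rot: [-155.2, -0.1, 31.3]
ft_force: [3.9, -3.7, 6.9]
finger_gap: 13.1
[566.8  83.5 310.6] [-1.552e+02 -1.000e-01  3.130e+01] [ 3.9 -3.7  6.9] 13.053488266005846
44.7 [0.    0.009 0.017] [ 0.004 -0.003  0.   ] [567.  83. 308.]
46.0 [-0.     0.053  0.028] [ 0.023 -0.003  0.   ] [570.  79. 303.]
47.0 [-0.     0.087  0.037] [ 0.038 -0.003  0.   ] [572.  75. 300.]
48.0 [-0.     0.12   0.047] [ 0.053 -0.003  0.   ] [574.  72. 297.]
time: 4.9
tool_pos: [568.4, 81.1, 308.9]
tcp_rot: [-154.2, -0.1, 31.4]
ft_force: [-12.4, 7.4, 34.1]
finger_gap: 12.9
[568.4  81.1 308.9] [-1.542e+02 -1.000e-01  3.140e+01] [-12.4   7.4  34.1] 12.945725439155982
44.7 [-0.001 -0.013  0.016] [-0.018 -0.002  0.004] [567.  83. 308.]
46.0 [-0.001  0.031  0.026] [ 0.002 -0.002  0.004] [570.  79. 303.]
47.0 [-0.002  0.065  0.034] [ 0.017 -0.002  0.004] [572.  75. 300.]
48.0 [-0.002  0.099  0.043] [ 0.032 -0.002  0.004] [574.  72. 297.]
```

```bash
python3 -m jog '[{"tx":0,"ty":0,"tz":0,"ax":0,"ay":0,"az":0,"hand":0.15},{"tx":0,"ty":0,"tz":0,"ax":0,"ay":0,"az":0,"hand":0.4},{"tx":0,"ty":0,"tz":0,"ax":0,"ay":0,"az":0,"hand":0.5},{"tx":0,"ty":0,"tz":0,"ax":0,"ay":0,"az":0,"hand":0.5}]' 20
python3 -m jog '[{"tx":0,"ty":0,"tz":-0.15,"ax":0,"ay":0,"az":0,"hand":0.5},{"tx":0,"ty":0,"tz":-0.3,"ax":0,"ay":0,"az":0,"hand":0.5},{"tx":0,"ty":0,"tz":-0.5,"ax":0,"ay":0,"az":0,"hand":0.5},{"tx":0,"ty":0,"tz":-0.7,"ax":0,"ay":0,"az":0,"hand":0.5},{"tx":0,"ty":0,"tz":-0.8,"ax":0,"ay":0,"az":0,"hand":0.5}]' 20
python3 go.py 605 -85 400 180 0 110.7
python3 - <<'E'
from h import *
im,W,s=cloud("wrist"); cv2.imwrite("pics/w3.png",im[:,:,::-1])
for n in ["top","scene","wrist"]:
    im,W,s=cloud(n)
    u=np.array([.52,-.854]); o=np.array([459.5,261])
    out=(W[...,:2]-o)@u; al=(W[...,:2]-o)@np.array([.854,.52])
    V=im.max(2)
    m=(out>115)&(out<165)&(np.abs(al)<60)&(W[...,2]>155)&(W[...,2]<185)
    P=W[m]
    print(n,len(P), "top z",np.percentile(P[:,2],[50,95,99]).round(1) if len(P) else 0,"out",np.percentile(out[m],[2,50,98]).round(1) if len(P) else 0,P.mean(0).round(1) if len(P) else 0)
E
```

```text
time: 5.23
tool_pos: [568.1, 80.1, 305.1]
tcp_rot: [-154.4, 0.0, 31.3]
ft_force: [-1.1, 0.3, 0.2]
finger_gap: 42.6
time: 5.65
tool_pos: [596.0, 34.7, 417.0]
tcp_rot: [-154.6, -0.1, 31.3]
ft_force: [0.2, 0.2, 0.9]
finger_gap: 42.4
t 5.65 pos [596.   34.7 417. ] rot [-1.546e+02 -1.000e-01  3.130e+01] j [ -7.8  13.7  79.   20.1 103.1  52.8] F [0.2 0.2 0.9] gap 42.4
d [-0.363  0.692 -0.205] a [-0.469 -0.394 -1.734] n150 0.69
top 160 top z [170.5 173.5 174.9] out [133.6 142.3 147.9] [513.5 127.8 170.1]
scene 128 top z [170.2 175.5 176.3] out [136.4 146.2 153.6] [534.7 135.9 169.5]
wrist 2002 top z [173.1 174.9 175.4] out [128.3 143.9 148.3] [535.7 140.  172.1]
```

View pics/w3.png

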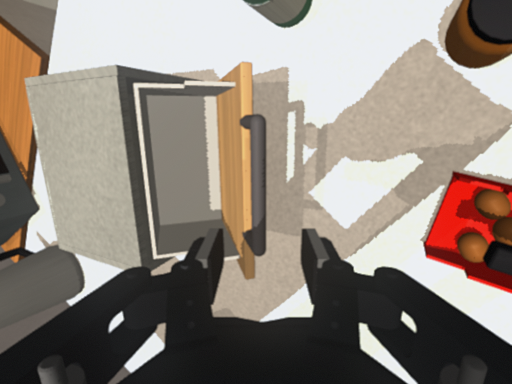

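The bin is open: the bar's top is at z≈175 and about 142 mm out, where 174 and 141 are expected at the stop, and the force rose to 34 N there. Next is the scoop.

```bash
python3 go.py 605 -85 410 180 0 60
```

```text
t 5.85 pos [595.2  35.7 412.9] rot [-154.4    0.    31.3] j [ -7.7  13.8  79.3  20.1 102.9  52.8] F [-0.1 -0.1  0.5] gap 42.8
d [-0.362  0.659 -0.294] a [-0.557 -0.142 -0.628] n150 0.66
```

```bash
python3 -m jog '[{"tx":-0.36,"ty":0.66,"tz":-0.3,"ax":-0.557,"ay":-0.142,"az":-0.628,"hand":0.6},{"tx":-0.36,"ty":0.66,"tz":-0.3,"ax":-0.557,"ay":-0.142,"az":-0.628,"hand":0.6},{"tx":-0.36,"ty":0.66,"tz":-0.3,"ax":-0.557,"ay":-0.142,"az":-0.628,"hand":0.6},{"tx":-0.36,"ty":0.66,"tz":-0.3,"ax":-0.557,"ay":-0.142,"az":-0.628,"hand":0.6},{"tx":-0.36,"ty":0.66,"tz":-0.3,"ax":-0.557,"ay":-0.142,"az":-0.628,"hand":0.6}]'; python3 go.py 605 -85 400 180 0 95
```

```text
time: 6.27
tool_pos: [605.2, -87.2, 408.7]
tcp_rot: [-178.4, -0.2, 58.3]
ft_force: [-0.3, 0.6, 0.7]
finger_gap: 51.2
t 6.2667 pos [605.2 -87.2 408.7] rot [-178.4   -0.2   58.3] j [-13.2   9.8  82.2   0.7  89.4  18.4] F [-0.3  0.6  0.7] gap 51.2
d [ 0.011 -0.007  0.059] a [-0.033 -0.016 -0.815] n150 0.06
```

```bash
python3 -m jog '[{"tx":0.01,"ty":-0.01,"tz":0.06,"ax":-0.033,"ay":-0.016,"az":-0.815,"hand":0.6},{"tx":0.01,"ty":-0.01,"tz":0.06,"ax":-0.033,"ay":-0.016,"az":-0.815,"hand":0.6},{"tx":0.01,"ty":-0.01,"tz":0.06,"ax":-0.033,"ay":-0.016,"az":-0.815,"hand":0.6},{"tx":0.01,"ty":-0.01,"tz":0.06,"ax":-0.033,"ay":-0.016,"az":-0.815,"hand":0.6},{"tx":0.01,"ty":-0.01,"tz":0.06,"ax":-0.033,"ay":-0.016,"az":-0.815,"hand":0.6}]'; 
python3 -m jog '[{"tx":0,"ty":0,"tz":0,"ax":0,"ay":0,"az":-0.15,"hand":0.6},{"tx":0,"ty":0,"tz":0,"ax":0,"ay":0,"az":-0.35,"hand":0.6},{"tx":0,"ty":0,"tz":0,"ax":0,"ay":0,"az":-0.35,"hand":0.6},{"tx":0,"ty":0,"tz":0,"ax":0,"ay":0,"az":-0.35,"hand":0.6}]';python3 go.py 605 -85 260 180 0 110.7
cat > m3.py <<'E'
from h import *
import sys
im,W,s=cloud("wrist"); cv2.imwrite(sys.argv[1],im[:,:,::-1])
hsv=cv2.cvtColor(im,cv2.COLOR_RGB2HSV); S=hsv[...,1].astype(int); V=hsv[...,2].astype(int); H=hsv[...,0].astype(int)
near=np.hypot(W[...,0]-600,W[...,1]+85)<95
m=near&(W[...,2]>108)&(W[...,2]<122)&(V<90)
P=W[m]; d=cv2.fitLine(P[:,:2].astype(np.float32),cv2.DIST_HUBER,0,.01,.01).ravel()
print("bar",len(P),P.mean(0).round(1),np.percentile(P[:,2],[5,50,95]).round(1),np.degrees(np.arctan2(d[1],d[0])).round(1),cv2.minAreaRect(P[:,:2].astype(np.float32)),cv2.boxPoints(cv2.minAreaRect(P[:,:2].astype(np.float32))).round(1).tolist())
m=near&(S>120)&((H<6)|(H>174))&(W[...,2]>36)&(W[...,2]<75)
P=W[m]; print("walls",cv2.minAreaRect(P[:,:2].astype(np.float32)))
E
python3 m3.py pics/w4.png
```

```text
time: 6.68
tool_pos: [604.2, -82.2, 399.8]
tcp_rot: [-179.9, -0.2, 94.4]
ft_force: [-0.2, -0.2, 0.3]
finger_gap: 51.5
time: 7.02
tool_pos: [604.3, -82.3, 400.0]
tcp_rot: [-179.9, -0.3, 109.8]
ft_force: [0.4, 0.1, -0.8]
finger_gap: 51.1
t 7.0167 pos [604.3 -82.3 400. ] rot [-179.9   -0.3  109.8] j [-12.6   9.2  83.9   0.2  87.1 -32.5] F [ 0.4  0.1 -0.8] gap 51.1
d [-0.022 -0.001  0.934] a [-0.001 -0.006 -0.019] n150 0.93
bar 2066 [610.3 -93.6 114.6] [113.2 114.7 115.9] -69.2 ((610.8958740234375, -96.71356201171875), (21.222129821777344, 96.11559295654297), 20.480640411376953) [[584.0999755859375, -55.400001525878906], [617.7999877929688, -145.39999389648438], [637.7000122070312, -138.0], [604.0, -48.0]]
walls ((607.2421875, -84.9339828491211), (99.23838806152344, 129.06997680664062), 20.8438777923584)
```

View pics/w4.png

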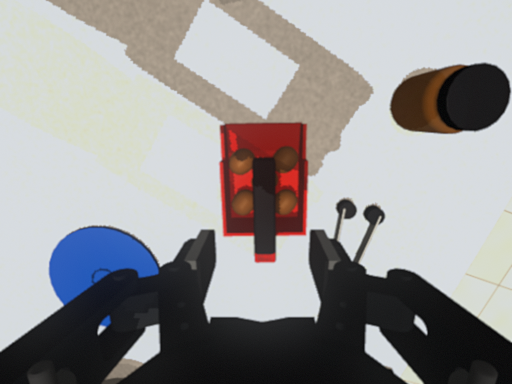

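```bash
python3 go.py 607.5 -87.5 260 180 0 110.6
python3 -m jog '[{"tx":-0.04,"ty":0.01,"tz":0.2,"ax":0,"ay":0,"az":-0.019,"hand":0.6},{"tx":-0.04,"ty":0.01,"tz":0.45,"ax":0,"ay":0,"az":-0.019,"hand":0.6},{"tx":-0.04,"ty":0.01,"tz":0.65,"ax":0,"ay":0,"az":-0.019,"hand":0.6},{"tx":-0.04,"ty":0.01,"tz":0.75,"ax":0,"ay":0,"az":-0.019,"hand":0.6},{"tx":-0.04,"ty":0.01,"tz":0.8,"ax":0,"ay":0,"az":-0.019,"hand":0.6}]'
python3 go.py 607.5 -87.5 260 180 0 110.6;python3 m3.py pics/w5.png
```

```text
t 7.0667 pos [604.4 -82.4 400.4] rot [-180.    -0.2  109.7] j [-12.6   9.2  83.8   0.2  87.1 -32.3] F [0.  0.6 0.3] gap 51.5
d [-0.043  0.009  0.936] a [-0.001 -0.005 -0.02 ] n150 0.94
time: 7.48
tool_pos: [606.6, -87.2, 277.5]
tcp_rot: [-179.8, -0.4, 110.5]
ft_force: [-1.5, -0.7, -0.8]
finger_gap: 51.4
t 7.4833 pos [606.6 -87.2 277.5] rot [-179.8   -0.4  110.5] j [-13.   14.9  90.5   0.2  75.  -33.5] F [-1.5 -0.7 -0.8] gap 51.4
d [-0.005  0.005  0.116] a [-0.005 -0.008 -0.003] n150 0.12
bar 6228 [607.1 -84.8 114.8] [112.6 114.8 117.3] -69.3 ((608.5057373046875, -88.96260833740234), (68.56478118896484, 69.86661529541016), 63.62873458862305) [[562.0, -104.19999694824219], [624.5999755859375, -135.1999969482422], [655.0, -73.80000305175781], [592.4000244140625, -42.70000076293945]]
walls ((607.5068969726562, -85.14591979980469), (99.9516830444336, 129.48976135253906), 20.87787628173828)
```

View pics/w5.png

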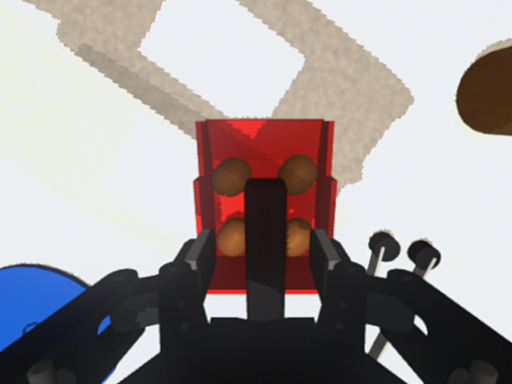

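The bar runs from (265,183) to (265,318), centred between the fingers, and four walnuts are visible with the fifth under the bar. I'll go down the last 17 mm and grip.

```bash
python3 -m jog '[{"tx":0,"ty":0,"tz":0.06,"ax":0,"ay":0,"az":0,"hand":0.6},{"tx":0,"ty":0,"tz":0.115,"ax":0,"ay":0,"az":0,"hand":0.6},{"tx":0,"ty":0,"tz":0.115,"ax":0,"ay":0,"az":0,"hand":0.4},{"tx":0,"ty":0,"tz":0.115,"ax":0,"ay":0,"az":0,"hand":0.3},{"tx":0,"ty":0,"tz":0.115,"ax":0,"ay":0,"az":0,"hand":0.2}]' 60
python3 -m jog '[{"tx":0,"ty":0,"tz":0,"ax":0,"ay":0,"az":0,"hand":0.1},{"tx":0,"ty":0,"tz":0,"ax":0,"ay":0,"az":0,"hand":0.1},{"tx":0,"ty":0,"tz":0,"ax":0,"ay":0,"az":0,"hand":0.1}]' 60
python3 go.py 607.5 -87.5 260 180 0 110.6
```

```text
time: 7.95
tool_pos: [608.9, -87.9, 266.4]
tcp_rot: [179.8, -0.1, 110.5]
ft_force: [0.0, -1.1, -2.0]
finger_gap: 20.7
time: 8.2
tool_pos: [608.8, -87.9, 266.2]
tcp_rot: [179.8, -0.1, 110.5]
ft_force: [-2.4, 0.7, 1.7]
finger_gap: 20.7
t 8.2 pos [608.8 -87.9 266.2] rot [ 1.798e+02 -1.000e-01  1.105e+02] j [-13.   15.6  90.8   0.2  73.4 -33.6] F [-2.4  0.7  1.7] gap 20.7
d [ 0.005 -0.007  0.041] a [ 0.004 -0.002 -0.001] n150 0.04
```

```bash
python3 -m jog '[{"tx":0,"ty":0,"tz":-0.03,"ax":0,"ay":0,"az":0,"hand":0.1},{"tx":0,"ty":0,"tz":-0.1,"ax":0,"ay":0,"az":0,"hand":0.1},{"tx":0,"ty":0,"tz":-0.2,"ax":0,"ay":0,"az":0,"hand":0.1},{"tx":0,"ty":0,"tz":-0.3,"ax":0,"ay":0,"az":0,"hand":0.1},{"tx":0,"ty":0,"tz":-0.4,"ax":0,"ay":0,"az":0,"hand":0.1}]' 60
python3 - <<'E'
from h import *
a=snapshot("scene")["pixels"]; cv2.imwrite("pics/s6.png",cv2.resize(a[100:290,200:420],None,fx=3,fy=3)[:,:,::-1])
E
python3 go.py 607.5 -87.5 460 180 0 121
```

```text
time: 8.62
tool_pos: [608.5, -88.0, 326.9]
tcp_rot: [179.9, -0.1, 110.5]
ft_force: [-0.5, 0.5, -2.7]
finger_gap: 20.7
t 8.6667 pos [609.5 -88.2 330.9] rot [179.6   0.  110.6] j [-13.1  12.2  87.8   0.2  79.7 -33.6] F [ 1.8 -0.8  1.7] gap 20.7
d [ 0.009 -0.005 -0.861] a [ 0.008  0.002 -0.232] n150 0.86
```

View pics/s6.png

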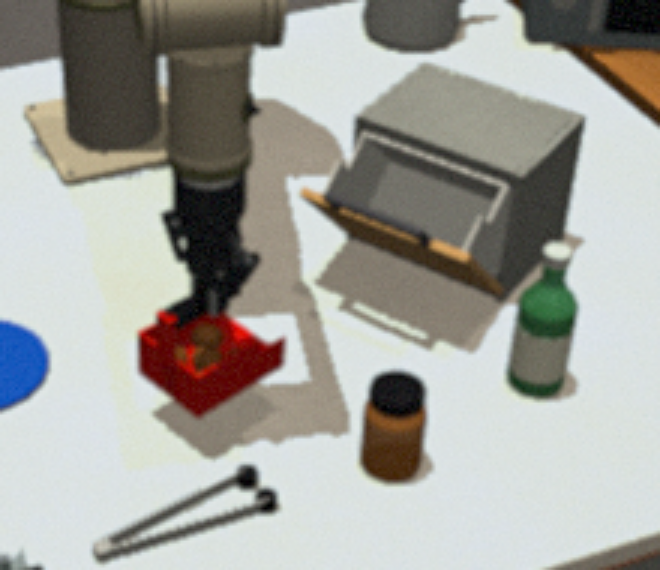

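The scoop is lifted level with the walnuts inside, and the bin (front edge (305,195)–(495,290)) is still open. I'll work out the pour poses now.

```bash
cat > pour.py <<'E'
# pour.py out z tilt [out z tilt ...] : lip placed at out,z with mouth tilt
import sys
from go import *
u=np.array([.52,-.854,0]); o=np.array([459.5,261,0])
a=[float(x) for x in sys.argv[1:]]
s=sense(); print("t",s["time"],s["tool_pos"].round(1),s["tcp_rot"].round(1),"j",s["joint_pos"].round(1),"F",s["ft_force"].round(1),round(s["finger_gap"],1))
R0=Ro.from_euler('xyz',s["tcp_rot"],degrees=True); L=s["tool_pos"]+R0.apply([70,0,247]); print("lip now out",((L-o)@u).round(1),"z",L[2].round(1),"side",((L-o)@np.array([.854,.52,0])).round(1))
for i in range(0,len(a),3):
    out,z,t=a[i:i+3]
    R=Ro.from_euler('xyz',[180,0,121.3],degrees=True)*Ro.from_rotvec([0,-t,0],degrees=True)
    # tool y axis = scoop -y ; mouth down
    lip=o+u*out+np.array([0,0,z]); p=lip-R.apply([70,0,247])
    d,r=rel(p,R.as_euler('xyz',degrees=True))
    print(a[i:i+3],"d",d.round(3),"a",r.round(3),"p",p.round(0),"toolx",R.apply([1,0,0]).round(2))
E
python3 pour.py 150 240 0 82 225 15 82 190 50
```

```text
t 8.6667 [609.5 -88.2 330.9] [179.6   0.  110.6] j [-13.1  12.2  87.8   0.2  79.7 -33.6] F [ 1.8 -0.8  1.7] 20.7
lip now out 307.9 z 83.8 side -38.8
[150.0, 240.0, 0.0] d [ 1.09   0.162 -1.04 ] a [ 0.008  0.002 -0.239] p [574.  73. 487.] toolx [-0.52  0.85 -0.  ]
[82.0, 225.0, 15.0] d [ 1.969 -0.005 -1.007] a [-0.023 -0.331 -0.239] p [504. 188. 482.] toolx [-0.5   0.83 -0.26]
[82.0, 190.0, 50.0] d [ 2.938 -0.193 -0.48 ] a [-0.096 -1.106 -0.227] p [427. 314. 402.] toolx [-0.33  0.55 -0.77]
```

```bash
python3 -m jog '[{"tx":0.02,"ty":0,"tz":-0.14,"ax":0,"ay":0,"az":-0.04,"hand":0.1},{"tx":0.08,"ty":0.02,"tz":-0.32,"ax":0,"ay":0,"az":-0.1,"hand":0.1},{"tx":0.16,"ty":0.04,"tz":-0.52,"ax":0,"ay":0,"az":-0.16,"hand":0.1},{"tx":0.26,"ty":0.07,"tz":-0.72,"ax":0,"ay":0,"az":-0.21,"hand":0.1},{"tx":0.36,"ty":0.1,"tz":-0.9,"ax":0,"ay":0,"az":-0.24,"hand":0.1}]' 60
python3 pour.py 150 240 0
```

```text
time: 9.08
tool_pos: [603.1, -32.3, 462.8]
tcp_rot: [179.8, -0.1, 121.4]
ft_force: [0.1, -0.8, -2.3]
finger_gap: 20.9
t 9.0833 [603.1 -32.3 462.8] [ 1.798e+02 -1.000e-01  1.214e+02] j [ -8.    7.1  79.7   0.2  93.1 -39.4] F [ 0.1 -0.8 -2.3] 20.9
lip now out 254.9 z 215.9 side -29.1
[150.0, 240.0, 0.0] d [ 0.701  0.2   -0.16 ] a [ 0.004 -0.001  0.003] p [574.  73. 487.] toolx [-0.52  0.85 -0.  ]
```

```bash
python3 -m jog '[{"tx":0.14,"ty":0.04,"tz":-0.08,"ax":0,"ay":0,"az":0,"hand":0.1},{"tx":0.3,"ty":0.08,"tz":-0.14,"ax":0,"ay":0,"az":0,"hand":0.1},{"tx":0.46,"ty":0.13,"tz":-0.16,"ax":0,"ay":0,"az":0,"hand":0.1},{"tx":0.6,"ty":0.17,"tz":-0.16,"ax":0,"ay":0,"az":0,"hand":0.1},{"tx":0.7,"ty":0.2,"tz":-0.16,"ax":0,"ay":0,"az":0,"hand":0.1}]' 60
python3 pour.py 150 240 0 125 235 5 105 230 10 90 225 13 82 220 15
```

```text
time: 9.5
tool_pos: [573.7, 74.4, 485.8]
tcp_rot: [179.8, -0.1, 121.4]
ft_force: [-0.0, -0.4, -2.8]
finger_gap: 21.1
t 9.5 [573.7  74.4 485.8] [ 1.798e+02 -1.000e-01  1.214e+02] j [  2.2   2.9  81.7   0.2  95.2 -29.1] F [-0.  -0.4 -2.8] 21.1
lip now out 148.3 z 238.9 side 1.5
[150.0, 240.0, 0.0] d [-0.008 -0.004 -0.008] a [ 0.005 -0.002  0.002] p [574.  73. 487.] toolx [-0.52  0.85 -0.  ]
[125.0, 235.0, 5.0] d [ 0.304 -0.003 -0.008] a [ 0.005 -0.113  0.002] p [550. 113. 487.] toolx [-0.52  0.85 -0.09]
[105.0, 230.0, 10.0] d [ 0.585 -0.003  0.004] a [ 0.005 -0.224  0.002] p [528. 149. 485.] toolx [-0.51  0.84 -0.17]
[90.0, 225.0, 13.0] d [ 0.774 -0.003  0.031] a [ 0.005 -0.291  0.002] p [513. 173. 481.] toolx [-0.51  0.83 -0.22]
[82.0, 220.0, 15.0] d [ 0.887 -0.003  0.062] a [ 0.005 -0.336  0.002] p [504. 188. 477.] toolx [-0.5   0.83 -0.26]
```

```bash
python3 -m jog '[{"tx":0.14,"ty":0,"tz":-0.004,"ax":0,"ay":-0.05,"az":0,"hand":0.1},{"tx":0.304,"ty":0,"tz":-0.008,"ax":0,"ay":-0.113,"az":0,"hand":0.1},{"tx":0.45,"ty":0,"tz":-0.002,"ax":0,"ay":-0.17,"az":0,"hand":0.1},{"tx":0.585,"ty":0,"tz":0.004,"ax":0,"ay":-0.224,"az":0,"hand":0.1},{"tx":0.7,"ty":0,"tz":0.02,"ax":0,"ay":-0.265,"az":0,"hand":0.1}]' 60
python3 pour.py 90 225 13 85 215 15 82 205 18
python3 - <<'E'
from h import *
a=snapshot("scene")["pixels"]; cv2.imwrite("pics/s7.png",cv2.resize(a[60:270,220:440],None,fx=2.7,fy=2.7)[:,:,::-1])
E
```

```text
time: 9.92
tool_pos: [518.8, 163.5, 482.8]
tcp_rot: [179.8, 11.9, 121.3]
ft_force: [1.1, 0.6, -2.0]
finger_gap: 20.9
t 9.9167 [518.8 163.5 482.8] [179.8  11.9 121.3] j [ 16.1  -3.7  89.1 -11.5  91.2 -15.9] F [ 1.1  0.6 -2. ] 20.9
lip now out 96.8 z 226.7 side 1.0
[90.0, 225.0, 13.0] d [ 0.077  0.    -0.007] a [ 0.006 -0.023  0.001] p [513. 173. 481.] toolx [-0.51  0.83 -0.22]
[85.0, 215.0, 15.0] d [0.181 0.    0.037] a [ 0.006 -0.068  0.001] p [506. 185. 472.] toolx [-0.5   0.83 -0.26]
[82.0, 205.0, 18.0] d [ 0.303 -0.     0.081] a [ 0.006 -0.135  0.001] p [497. 199. 462.] toolx [-0.49  0.81 -0.31]
```

View pics/s7.png

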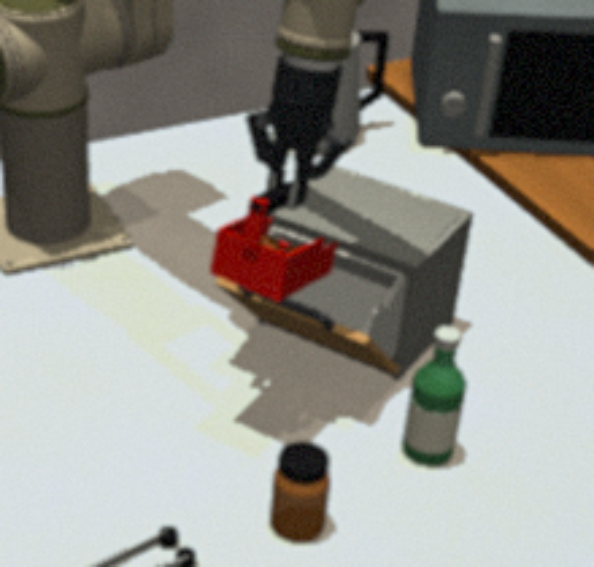

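```bash
python3 -m jog '[{"tx":0.07,"ty":0,"tz":0.005,"ax":0,"ay":-0.03,"az":0,"hand":0.1},{"tx":0.18,"ty":0,"tz":0.037,"ax":0,"ay":-0.068,"az":0,"hand":0.1},{"tx":0.3,"ty":0,"tz":0.08,"ax":0,"ay":-0.135,"az":0,"hand":0.1},{"tx":0.3,"ty":0,"tz":0.08,"ax":0,"ay":-0.135,"az":0,"hand":0.1}]' 60
python3 pour.py 82 202 20 82 200 22 82 198 24 82 196 26 82 194 28
python3 - <<'E'
from h import *
a=snapshot("top")["pixels"]; cv2.imwrite("pics/t8.png",cv2.resize(a[150:330,10:230],None,fx=3,fy=3)[:,:,::-1])
E
```

```text
time: 10.3
tool_pos: [496.7, 199.6, 458.9]
tcp_rot: [-180.0, 17.9, 121.5]
ft_force: [-0.1, -0.1, -4.1]
finger_gap: 20.9
t 10.3 [496.7 199.6 458.9] [-180.    17.9  121.5] j [ 22.6  -4.5  92.8 -17.7  88.9  -8.9] F [-0.1 -0.1 -4.1] 20.9
lip now out 81.2 z 202.4 side -0.2
[82.0, 202.0, 20.0] d [ 0.056  0.001 -0.012] a [ 0.001 -0.046  0.004] p [492. 207. 458.] toolx [-0.49  0.8  -0.34]
[82.0, 200.0, 22.0] d [ 0.118  0.001 -0.012] a [ 0.001 -0.091  0.004] p [488. 215. 455.] toolx [-0.48  0.79 -0.37]
[82.0, 198.0, 24.0] d [ 0.181  0.002 -0.011] a [ 0.001 -0.135  0.004] p [483. 222. 452.] toolx [-0.47  0.78 -0.41]
[82.0, 196.0, 26.0] d [ 0.244  0.002 -0.007] a [ 0.001 -0.18   0.004] p [479. 230. 449.] toolx [-0.47  0.77 -0.44]
[82.0, 194.0, 28.0] d [ 0.308  0.002 -0.002] a [ 0.001 -0.224  0.004] p [474. 237. 445.] toolx [-0.46  0.75 -0.47]
```

View pics/t8.png

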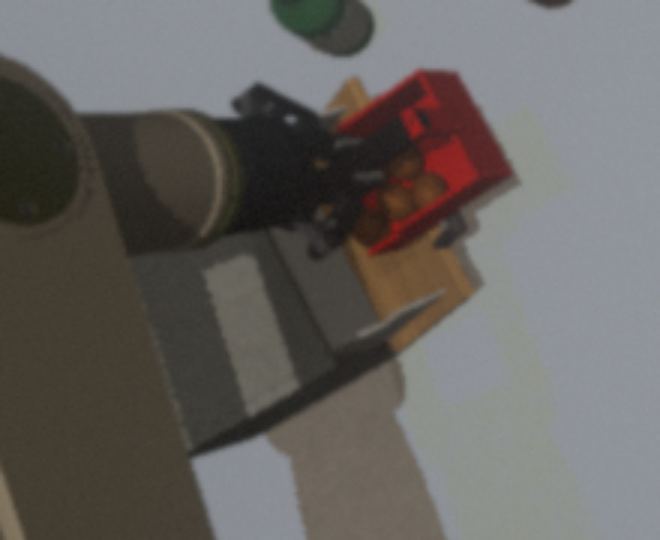

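Allowing for parallax (about 18 mm along the bar), the top view agrees that the scoop is centred on the bin. The walnuts lie near the lip, around (400,190). I'll tip it in slow steps.

```bash
python3 -m jog '[{"tx":0.056,"ty":0,"tz":-0.012,"ax":0,"ay":-0.046,"az":0,"hand":0.1},{"tx":0.118,"ty":0,"tz":-0.012,"ax":0,"ay":-0.091,"az":0,"hand":0.1},{"tx":0.181,"ty":0,"tz":-0.011,"ax":0,"ay":-0.135,"az":0,"hand":0.1},{"tx":0.244,"ty":0,"tz":-0.007,"ax":0,"ay":-0.18,"az":0,"hand":0.1},{"tx":0.308,"ty":0,"tz":-0.002,"ax":0,"ay":-0.224,"az":0,"hand":0.1}]' 60
python3 pour.py 82 193 30 82 192 32 82 191 34 82 190 36 82 190 38
python3 - <<'E'
from h import *
a=snapshot("top")["pixels"]; cv2.imwrite("pics/t9.png",cv2.resize(a[150:330,10:230],None,fx=3,fy=3)[:,:,::-1])
a=snapshot("scene")["pixels"]; cv2.imwrite("pics/s9.png",cv2.resize(a[60:270,220:440],None,fx=2.7,fy=2.7)[:,:,::-1])
E
```

```text
time: 10.77
tool_pos: [475.8, 235.0, 448.2]
tcp_rot: [179.8, 28.0, 121.2]
ft_force: [0.1, 0.5, -1.2]
finger_gap: 20.6
t 10.7667 [475.8 235.  448.2] [179.8  28.  121.2] j [ 30.5  -3.9  94.7 -28.   88.7  -0.3] F [ 0.1  0.5 -1.2] 20.6
lip now out 84.7 z 197.2 side 1.3
[82.0, 193.0, 30.0] d [ 0.088 -0.003  0.001] a [ 0.004 -0.045 -0.003] p [469. 245. 442.] toolx [-0.45  0.74 -0.5 ]
[82.0, 192.0, 32.0] d [ 0.149 -0.003 -0.007] a [ 0.004 -0.089 -0.003] p [465. 252. 439.] toolx [-0.44  0.72 -0.53]
[82.0, 191.0, 34.0] d [ 0.211 -0.003 -0.012] a [ 0.004 -0.134 -0.003] p [461. 259. 435.] toolx [-0.43  0.71 -0.56]
[82.0, 190.0, 36.0] d [ 0.273 -0.003 -0.015] a [ 0.004 -0.178 -0.003] p [456. 267. 431.] toolx [-0.42  0.69 -0.59]
[82.0, 190.0, 38.0] d [ 0.332 -0.003 -0.022] a [ 0.004 -0.223 -0.003] p [452. 274. 428.] toolx [-0.41  0.67 -0.62]
```

View pics/s9.png

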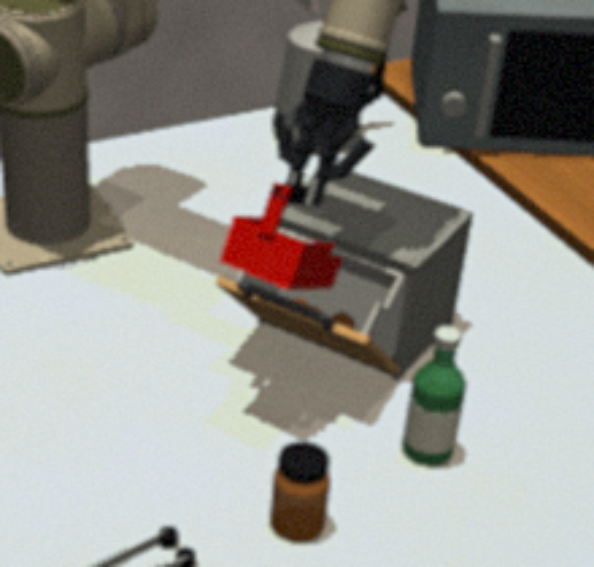

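Walnuts show in the bucket at (303,305) and (343,318), so they are going in. I'll keep tipping.

```bash
python3 -m jog '[{"tx":0.088,"ty":0,"tz":0,"ax":0,"ay":-0.045,"az":0,"hand":0.1},{"tx":0.149,"ty":0,"tz":-0.007,"ax":0,"ay":-0.089,"az":0,"hand":0.1},{"tx":0.211,"ty":0,"tz":-0.012,"ax":0,"ay":-0.134,"az":0,"hand":0.1},{"tx":0.273,"ty":0,"tz":-0.015,"ax":0,"ay":-0.178,"az":0,"hand":0.1},{"tx":0.332,"ty":0,"tz":-0.022,"ax":0,"ay":-0.223,"az":0,"hand":0.1}]' 60
python3 pour.py 82 190 41 82 190 44 82 190 47 82 190 50 82 190 53
```

```text
time: 11.28
tool_pos: [452.3, 273.9, 427.5]
tcp_rot: [179.8, 38.0, 121.1]
ft_force: [-0.1, -0.7, -1.7]
finger_gap: 21.0
t 11.2833 [452.3 273.9 427.5] [179.8  38.  121.1] j [ 38.3  -1.2  96.1 -37.6  90.3   8.7] F [-0.1 -0.7 -1.7] 21.0
lip now out 82.0 z 189.7 side 1.1
[82.0, 190.0, 41.0] d [ 0.087 -0.003 -0.024] a [ 0.003 -0.067 -0.003] p [445. 284. 422.] toolx [-0.39  0.64 -0.66]
[82.0, 190.0, 44.0] d [ 0.174 -0.003 -0.042] a [ 0.002 -0.134 -0.003] p [439. 295. 416.] toolx [-0.37  0.61 -0.69]
[82.0, 190.0, 47.0] d [ 0.263 -0.004 -0.055] a [ 0.002 -0.201 -0.003] p [433. 305. 410.] toolx [-0.35  0.58 -0.73]
[82.0, 190.0, 50.0] d [ 0.352 -0.004 -0.063] a [ 0.002 -0.267 -0.003] p [427. 314. 402.] toolx [-0.33  0.55 -0.77]
[82.0, 190.0, 53.0] d [ 0.442 -0.004 -0.067] a [ 0.002 -0.334 -0.003] p [422. 324. 395.] toolx [-0.31  0.51 -0.8 ]
```

```bash
python3 -m jog '[{"tx":0.087,"ty":0,"tz":-0.024,"ax":0,"ay":-0.067,"az":0,"hand":0.1},{"tx":0.174,"ty":0,"tz":-0.042,"ax":0,"ay":-0.134,"az":0,"hand":0.1},{"tx":0.263,"ty":0,"tz":-0.055,"ax":0,"ay":-0.2,"az":0,"hand":0.1},{"tx":0.352,"ty":0,"tz":-0.063,"ax":0,"ay":-0.267,"az":0,"hand":0.1},{"tx":0.442,"ty":0,"tz":-0.067,"ax":0,"ay":-0.334,"az":0,"hand":0.1}]' 60
python3 -m jog '[{"tx":0,"ty":0,"tz":0,"ax":0,"ay":0,"az":0,"hand":0.1},{"tx":0,"ty":0,"tz":0,"ax":0,"ay":0,"az":0,"hand":0.1},{"tx":0,"ty":0,"tz":0,"ax":0,"ay":0,"az":0,"hand":0.1},{"tx":0,"ty":0,"tz":0,"ax":0,"ay":0,"az":0,"hand":0.1},{"tx":0,"ty":0,"tz":0,"ax":0,"ay":0,"az":0,"hand":0.1}]' 60
python3 pour.py 82 200 45 85 210 38 90 220 31 95 230 24 105 240 18
python3 - <<'E'
from h import *
a=snapshot("top")["pixels"]; cv2.imwrite("pics/t10.png",cv2.resize(a[150:330,10:230],None,fx=3,fy=3)[:,:,::-1])
a=snapshot("scene")["pixels"]; cv2.imwrite("pics/s10.png",cv2.resize(a[60:270,220:440],None,fx=2.7,fy=2.7)[:,:,::-1])
E
```

```text
time: 11.7
tool_pos: [422.0, 324.2, 394.7]
tcp_rot: [179.7, 53.0, 121.0]
ft_force: [0.5, -0.1, -0.3]
finger_gap: 21.0
time: 12.12
tool_pos: [422.0, 323.7, 395.0]
tcp_rot: [179.6, 53.0, 120.9]
ft_force: [-0.0, -0.2, -1.6]
finger_gap: 20.7
t 12.1167 [422.  323.7 395. ] [179.6  53.  120.9] j [ 47.8   5.9  96.1 -50.3  95.5  19.8] F [-0.  -0.2 -1.6] 20.7
lip now out 81.9 z 190.3 side 1.3
[82.0, 200.0, 45.0] d [-0.275 -0.002  0.042] a [ 0.003  0.177 -0.005] p [437. 298. 424.] toolx [-0.37  0.6  -0.71]
[85.0, 210.0, 38.0] d [-0.526 -0.002  0.114] a [ 0.003  0.332 -0.004] p [453. 271. 448.] toolx [-0.41  0.67 -0.62]
[90.0, 220.0, 31.0] d [-0.772 -0.001  0.218] a [ 0.004  0.488 -0.004] p [471. 242. 468.] toolx [-0.45  0.73 -0.52]
[95.0, 230.0, 24.0] d [-1.003 -0.     0.342] a [ 0.004  0.643 -0.004] p [490. 211. 484.] toolx [-0.47  0.78 -0.41]
[105.0, 240.0, 18.0] d [-1.216  0.     0.488] a [ 0.004  0.777 -0.004] p [509. 180. 497.] toolx [-0.49  0.81 -0.31]
```

View pics/s10.png

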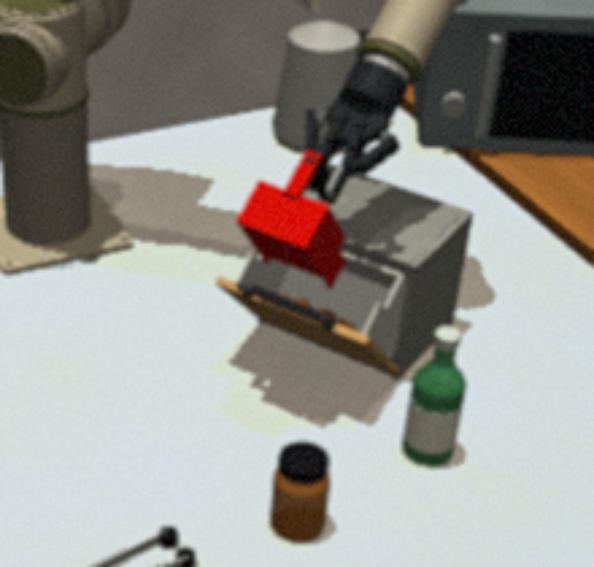

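View pics/t10.png

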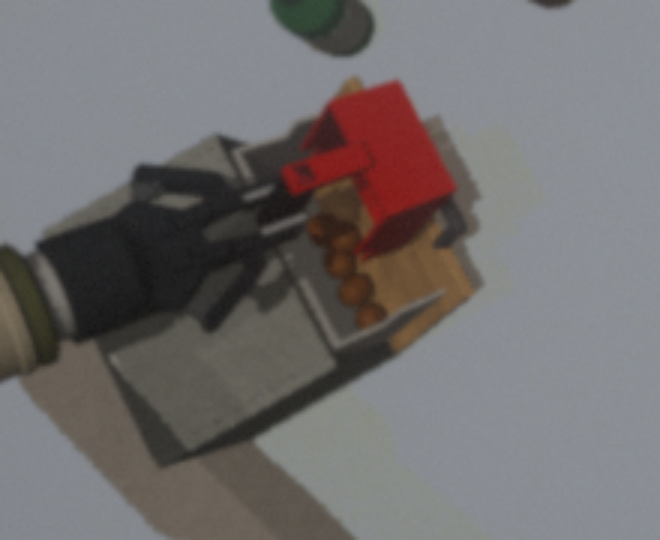

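The top view shows all five walnuts in the bin, at (318,228), (343,240), (341,264), (356,290) and (371,315). Next I'll level the scoop and take it to the trivet.

```bash
python3 -m jog '[{"tx":-0.23,"ty":0,"tz":0.03,"ax":0,"ay":0.14,"az":0,"hand":0.1},{"tx":-0.45,"ty":0,"tz":0.09,"ax":0,"ay":0.285,"az":0,"hand":0.1},{"tx":-0.66,"ty":0,"tz":0.165,"ax":0,"ay":0.42,"az":0,"hand":0.1},{"tx":-0.85,"ty":0,"tz":0.255,"ax":0,"ay":0.54,"az":0,"hand":0.1},{"tx":-1,"ty":0,"tz":0.342,"ax":0,"ay":0.643,"az":0,"hand":0.1}]' 60
python3 pour.py 120 245 18 150 255 10 180 255 4 210 255 0
```

```text
time: 12.63
tool_pos: [490.0, 210.6, 486.2]
tcp_rot: [179.5, 23.9, 121.2]
ft_force: [-0.1, -0.4, -2.2]
finger_gap: 21.1
t 12.6333 [490.  210.6 486.2] [179.5  23.9 121.2] j [ 26.   -5.   91.2 -23.8  90.9  -6.2] F [-0.1 -0.4 -2.2] 21.1
lip now out 95.0 z 232.0 side 1.9
[120.0, 245.0, 18.0] d [-0.354  0.002  0.045] a [ 0.01   0.131 -0.002] p [517. 167. 502.] toolx [-0.49  0.81 -0.31]
[150.0, 255.0, 10.0] d [-0.779  0.002  0.169] a [ 0.01   0.309 -0.001] p [551. 111. 510.] toolx [-0.51  0.84 -0.17]
[180.0, 255.0, 4.0] d [-1.113e+00  1.000e-03  3.470e-01] a [ 0.01   0.442 -0.001] p [580.  62. 506.] toolx [-0.52  0.85 -0.07]
[210.0, 255.0, 0.0] d [-1.39e+00  1.00e-03  5.01e-01] a [ 0.01   0.531 -0.   ] p [605.  22. 502.] toolx [-0.52  0.85 -0.  ]
```

```bash
python3 -m jog '[{"tx":-0.18,"ty":0,"tz":0.02,"ax":0,"ay":0.066,"az":0,"hand":0.1},{"tx":-0.354,"ty":0,"tz":0.045,"ax":0.01,"ay":0.131,"az":0,"hand":0.1},{"tx":-0.56,"ty":0,"tz":0.1,"ax":0.01,"ay":0.22,"az":0,"hand":0.1},{"tx":-0.78,"ty":0,"tz":0.169,"ax":0.01,"ay":0.309,"az":0,"hand":0.1},{"tx":-0.99,"ty":0,"tz":0.275,"ax":0.01,"ay":0.4,"az":0,"hand":0.1}]' 60
python3 go.py 437.5 -317 450 180 0 90;python3 go.py 560 -80 480 180 0 110
```

```text
time: 13.05
tool_pos: [569.0, 80.5, 508.4]
tcp_rot: [-180.0, 6.0, 121.3]
ft_force: [0.5, -0.6, -1.6]
finger_gap: 21.3
t 13.05 pos [569.   80.5 508.4] rot [-180.     6.   121.3] j [  4.7   1.3  81.2  -5.4  94.9 -27.1] F [ 0.5 -0.6 -1.6] gap 21.3
d [-1.759 -2.125  0.579] a [0.036 0.131 0.695] n150 2.12
t 13.05 pos [569.   80.5 508.4] rot [-180.     6.   121.3] j [  4.7   1.3  81.2  -5.4  94.9 -27.1] F [ 0.5 -0.6 -1.6] gap 21.3
d [-0.859 -0.607  0.281] a [0.012 0.134 0.251] n150 0.86
```

```bash
python3 -m jog '[{"tx":-0.2,"ty":-0.14,"tz":0.06,"ax":0,"ay":0.05,"az":0.05,"hand":0.1},{"tx":-0.43,"ty":-0.3,"tz":0.14,"ax":0,"ay":0.1,"az":0.12,"hand":0.1},{"tx":-0.65,"ty":-0.46,"tz":0.21,"ax":0.01,"ay":0.134,"az":0.2,"hand":0.1},{"tx":-0.86,"ty":-0.61,"tz":0.28,"ax":0.012,"ay":0.134,"az":0.25,"hand":0.1},{"tx":-0.86,"ty":-0.61,"tz":0.28,"ax":0.012,"ay":0.134,"az":0.25,"hand":0.1}]' 60
python3 go.py 437.5 -322 400 180 0 90
```

```text
time: 13.47
tool_pos: [558.0, -86.0, 476.4]
tcp_rot: [-179.6, 0.2, 109.4]
ft_force: [-0.3, 0.7, -1.9]
finger_gap: 21.0
t 13.4667 pos [558.  -86.  476.4] rot [-179.6    0.2  109.4] j [-13.8   1.   84.6  -0.4  94.6 -33.3] F [-0.3  0.7 -1.9] gap 21.0
d [-1.214 -1.277  0.524] a [-0.009  0.006  0.432] n150 1.28
```

```bash
python3 -m jog '[{"tx":-0.15,"ty":-0.16,"tz":0,"ax":0,"ay":0,"az":0.06,"hand":0.1},{"tx":-0.33,"ty":-0.35,"tz":0.05,"ax":0,"ay":0,"az":0.15,"hand":0.1},{"tx":-0.51,"ty":-0.54,"tz":0.1,"ax":0,"ay":0,"az":0.25,"hand":0.1},{"tx":-0.69,"ty":-0.73,"tz":0.2,"ax":0,"ay":0,"az":0.34,"hand":0.1},{"tx":-0.85,"ty":-0.9,"tz":0.3,"ax":0,"ay":0,"az":0.43,"hand":0.1}]' 60
python3 go.py 437.5 -322 400 180 0 90
```

```text
time: 13.88
tool_pos: [474.4, -246.8, 434.7]
tcp_rot: [-179.9, 0.3, 90.4]
ft_force: [0.3, -0.3, -1.8]
finger_gap: 20.7
t 13.8833 pos [ 474.4 -246.8  434.7] rot [-179.9    0.3   90.4] j [-32.9  -3.3  93.2  -0.3  90.  -33.3] F [ 0.3 -0.3 -1.8] gap 20.7
d [-0.498 -0.249  0.234] a [-0.002  0.006  0.01 ] n150 0.5
```

```bash
python3 -m jog '[{"tx":-0.15,"ty":-0.08,"tz":0.2,"ax":0,"ay":0,"az":0.01,"hand":0.1},{"tx":-0.3,"ty":-0.16,"tz":0.4,"ax":0,"ay":0,"az":0.01,"hand":0.1},{"tx":-0.42,"ty":-0.22,"tz":0.58,"ax":0,"ay":0,"az":0.01,"hand":0.1},{"tx":-0.5,"ty":-0.25,"tz":0.7,"ax":0,"ay":0,"az":0.01,"hand":0.1},{"tx":-0.5,"ty":-0.25,"tz":0.76,"ax":0,"ay":0,"az":0.01,"hand":0.1}]' 60
python3 go.py 437.5 -322 271 180 0 90
cat > m4.py <<'E'
from h import *
import sys
for n in ["top","scene","wrist"]:
    im,W,s=cloud(n); cv2.imwrite(f"pics/{sys.argv[1]}_{n}.png",im[:,:,::-1])
    hsv=cv2.cvtColor(im,cv2.COLOR_RGB2HSV); H,S,V=[hsv[...,i].astype(int) for i in range(3)]
    near=np.hypot(W[...,0]-437,W[...,1]+317)<130
    red=near&(S>120)&((H<8)|(H>172))
    P=W[red]; P=P[~np.isnan(P[:,0])]
    if len(P)<20: continue
    r=cv2.minAreaRect(P[:,:2].astype(np.float32)); print(n,len(P),"rect",r,"z",np.percentile(P[:,2],[1,50,99]).round(1))
    blue=near&(H>100)&(H<128)&(S>120)&(W[...,2]<20)
    B=W[blue]; 
    if len(B)>20: print("  blue",B.min(0).round(1),B.max(0).round(1),cv2.minEnclosingCircle(B[:,:2].astype(np.float32)))
E
python3 m4.py p1
```

```text
time: 14.3
tool_pos: [436.5, -322.3, 317.2]
tcp_rot: [-179.6, 0.1, 90.0]
ft_force: [0.7, 0.1, -1.6]
finger_gap: 20.8
t 14.3 pos [ 436.5 -322.3  317.2] rot [-1.796e+02  1.000e-01  9.000e+01] j [-41.7   2.1 100.2  -0.3  77.9 -41.7] F [ 0.7  0.1 -1.6] gap 20.8
d [0.003 0.009 0.308] a [-0.008  0.002  0.001] n150 0.31
top 501 rect ((433.8933410644531, -294.6308898925781), (91.11727142333984, 78.23050689697266), 0.1595507115125656) z [ 49.2  57.9 107.7]
  blue [ 3.572e+02 -3.528e+02 -3.000e-01] [ 517.1 -235.7   13.8] ((436.7498779296875, -317.91412353515625), 82.3659896850586)
scene 1018 rect ((434.45745849609375, -323.1430358886719), (116.26436614990234, 132.78318786621094), 0.47428426146507263) z [ 51.   75.8 164. ]
  blue [ 390.6 -400.    -1.2] [ 524.3 -238.6   16.2] ((443.86578369140625, -319.8609619140625), 82.6635513305664)
wrist 17470 rect ((436.54315185546875, -317.08636474609375), (99.64968872070312, 130.42189025878906), 0.1577490270137787) z [ 55.   64.7 168.1]
  blue [ 355.7 -345.6    5.5] [ 522.3 -232.2   10.1] ((438.77618408203125, -315.1874694824219), 83.63998413085938)
```

View pics/p1_scene.png

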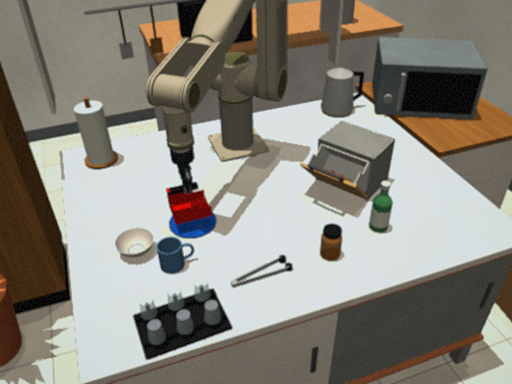

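View pics/p1_wrist.png

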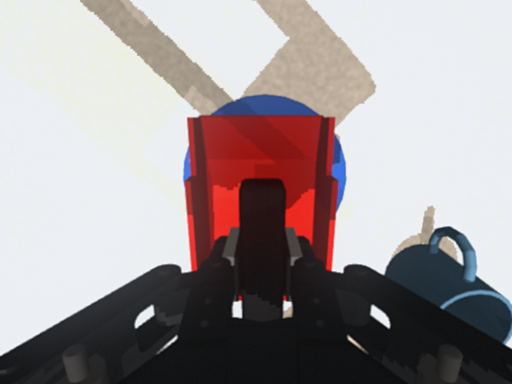

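The wrist view shows the scoop level and empty over the trivet. The scoop's centre is (436.5,-317), and the trivet's is about (437.5,-317.3). I'll lower it gently; contact should come near TCP z 274.

```bash
python3 -m jog '[{"tx":0,"ty":0.006,"tz":0.06,"ax":0,"ay":0,"az":0,"hand":0.1},{"tx":0,"ty":0.006,"tz":0.12,"ax":0,"ay":0,"az":0,"hand":0.1},{"tx":0,"ty":0.006,"tz":0.17,"ax":0,"ay":0,"az":0,"hand":0.1},{"tx":0,"ty":0.006,"tz":0.21,"ax":0,"ay":0,"az":0,"hand":0.1},{"tx":0,"ty":0.006,"tz":0.23,"ax":0,"ay":0,"az":0,"hand":0.1}]' 60
python3 -m jog '[{"tx":0,"ty":0,"tz":0,"ax":0,"ay":0,"az":0,"hand":0.1},{"tx":0,"ty":0,"tz":0.01,"ax":0,"ay":0,"az":0,"hand":0.1},{"tx":0,"ty":0,"tz":0.02,"ax":0,"ay":0,"az":0,"hand":0.1},{"tx":0,"ty":0,"tz":0.03,"ax":0,"ay":0,"az":0,"hand":0.1}]' 60
python3 go.py 437.5 -322 274 180 0 90
```

```text
time: 14.87
tool_pos: [439.3, -320.3, 284.6]
tcp_rot: [-179.8, 0.1, 90.2]
ft_force: [-0.5, -0.2, -2.3]
finger_gap: 21.0
time: 15.2
tool_pos: [439.5, -321.1, 281.7]
tcp_rot: [-179.9, 0.2, 90.2]
ft_force: [0.2, 0.7, -2.0]
finger_gap: 20.3
t 15.2 pos [ 439.5 -321.1  281.7] rot [-179.9    0.2   90.2] j [-41.5   4.3 101.9  -0.2  73.8 -41.6] F [ 0.2  0.7 -2. ] gap 20.3
d [-0.006 -0.014  0.051] a [-0.003  0.005  0.004] n150 0.05
```

```bash
python3 -m jog '[{"tx":0,"ty":-0.008,"tz":0.007,"ax":0,"ay":0,"az":0,"hand":0.1},{"tx":0,"ty":-0.01,"tz":0.014,"ax":0,"ay":0,"az":0,"hand":0.1},{"tx":0,"ty":-0.01,"tz":0.02,"ax":0,"ay":0,"az":0,"hand":0.1},{"tx":0,"ty":-0.01,"tz":0.026,"ax":0,"ay":0,"az":0,"hand":0.1}]' 60
python3 -m jog '[{"tx":0,"ty":0,"tz":0.005,"ax":0,"ay":0,"az":0,"hand":0.1},{"tx":0,"ty":0,"tz":0.01,"ax":0,"ay":0,"az":0,"hand":0.1}]' 60
python3 go.py 437.5 -322 274 180 0 90; python3 m4.py p2
```

```text
time: 15.53
tool_pos: [437.8, -321.0, 277.4]
tcp_rot: [-179.8, 0.2, 90.2]
ft_force: [-1.2, -0.1, -2.7]
finger_gap: 20.6
time: 15.7
tool_pos: [437.9, -321.0, 275.9]
tcp_rot: [-179.8, 0.2, 90.2]
ft_force: [0.5, -0.6, -1.4]
finger_gap: 20.9
t 15.7 pos [ 437.9 -321.   275.9] rot [-179.8    0.2   90.2] j [-41.6   4.4 102.3  -0.2  73.2 -41.7] F [ 0.5 -0.6 -1.4] gap 20.9
d [-0.007 -0.003  0.013] a [-0.004  0.004  0.004] n150 0.01
top 433 rect ((433.93890380859375, -290.5002136230469), (94.08654022216797, 81.82735443115234), 0.18685972690582275) z [ 8.1 16.5 69. ]
  blue [ 354.1 -343.1   -1.2] [ 517.1 -238.8   12.1] ((436.2300720214844, -314.30340576171875), 82.2507095336914)
scene 990 rect ((437.24114990234375, -322.9491882324219), (133.3253631591797, 111.76771545410156), 89.18358612060547) z [  8.9  34.4 122.2]
  blue [ 394.7 -399.4   -2.8] [ 525.5 -238.2   14.2] ((442.9796142578125, -318.818115234375), 83.0655288696289)
wrist 18014 rect ((430.7531433105469, -317.59564208984375), (112.45060729980469, 129.7508544921875), 0.4772498607635498) z [ 12.4  22.5 125.5]
  blue [ 354.9 -364.8    5.4] [ 522.3 -232.6   11.1] ((438.74005126953125, -315.6561279296875), 83.8844223022461)
```

Nearly there, so I'll step down until contact.

```bash
python3 -m jog '[{"tx":0,"ty":0,"tz":0.005,"ax":0,"ay":0,"az":0,"hand":0.1},{"tx":0,"ty":0,"tz":0.008,"ax":0,"ay":0,"az":0,"hand":0.1}]' 60
python3 -m jog '[{"tx":0,"ty":0,"tz":0.004,"ax":0,"ay":0,"az":0,"hand":0.1},{"tx":0,"ty":0,"tz":0.006,"ax":0,"ay":0,"az":0,"hand":0.1}]' 60
python3 -m jog '[{"tx":0,"ty":0,"tz":0.004,"ax":0,"ay":0,"az":0,"hand":0.1},{"tx":0,"ty":0,"tz":0.006,"ax":0,"ay":0,"az":0,"hand":0.1}]' 60
```

```text
time: 16.02
tool_pos: [437.9, -321.0, 274.7]
tcp_rot: [-179.8, 0.2, 90.2]
ft_force: [-0.9, -0.7, -1.9]
finger_gap: 20.6
time: 16.18
tool_pos: [437.9, -321.2, 274.4]
tcp_rot: [-179.8, 0.2, 90.2]
ft_force: [-3.0, 0.4, 5.3]
finger_gap: 20.9
time: 16.35
tool_pos: [437.9, -321.3, 274.4]
tcp_rot: [-179.8, 0.2, 90.2]
ft_force: [-6.8, 2.5, 13.0]
finger_gap: 20.7
```

Contact came at z 274.4, with the force rising from -2 to +13 N. I'll ease off the preload, then release and rise.

```bash
python3 -m jog '[{"tx":0,"ty":0,"tz":-0.004,"ax":0,"ay":0,"az":0,"hand":0.1},{"tx":0,"ty":0,"tz":-0.008,"ax":0,"ay":0,"az":0,"hand":0.1}]' 20
python3 -m jog '[{"tx":0,"ty":0,"tz":0,"ax":0,"ay":0,"az":0,"hand":0.27},{"tx":0,"ty":0,"tz":0,"ax":0,"ay":0,"az":0,"hand":0.35},{"tx":0,"ty":0,"tz":0,"ax":0,"ay":0,"az":0,"hand":0.5},{"tx":0,"ty":0,"tz":0,"ax":0,"ay":0,"az":0,"hand":0.6},{"tx":0,"ty":0,"tz":0,"ax":0,"ay":0,"az":0,"hand":0.6}]' 20
python3 -m jog '[{"tx":0,"ty":0,"tz":-0.1,"ax":0,"ay":0,"az":0,"hand":0.6},{"tx":0,"ty":0,"tz":-0.25,"ax":0,"ay":0,"az":0,"hand":0.6},{"tx":0,"ty":0,"tz":-0.5,"ax":0,"ay":0,"az":0,"hand":0.6},{"tx":0,"ty":0,"tz":-0.75,"ax":0,"ay":0,"az":0,"hand":0.6},{"tx":0,"ty":0,"tz":-1,"ax":0,"ay":0,"az":0,"hand":0.6}]' 20
python3 m4.py p3; python3 m2.py | tail -12
```

```text
time: 16.52
tool_pos: [437.9, -321.1, 274.5]
tcp_rot: [-179.9, 0.2, 90.2]
ft_force: [-1.5, -0.8, 0.3]
finger_gap: 20.9
time: 16.93
tool_pos: [437.9, -320.9, 274.0]
tcp_rot: [-179.8, 0.2, 90.2]
ft_force: [-0.0, -0.2, 0.0]
finger_gap: 51.2
time: 17.35
tool_pos: [438.1, -320.2, 425.3]
tcp_rot: [-179.8, 0.1, 90.2]
ft_force: [-0.9, -0.5, 0.5]
finger_gap: 51.5
top 777 rect ((451.9678039550781, -291.61456298828125), (91.83978271484375, 142.47286987304688), 49.0824089050293) z [  5.7  12.6 262.5]
  blue [ 368.1 -376.5   -0.4] [ 517.2 -238.7   12.4] ((436.3440856933594, -317.7579650878906), 82.90711212158203)
scene 1008 rect ((438.5252685546875, -323.68408203125), (112.16766357421875, 133.63638305664062), 1.5371073484420776) z [  7.8  34.7 122.5]
  blue [ 402.7 -399.7   -0.6] [ 524.4 -237.5   15.2] ((443.1684875488281, -317.6226806640625), 82.8430404663086)
wrist 7104 rect ((441.89093017578125, -320.7474365234375), (108.28147888183594, 136.0192108154297), 0.22308354079723358) z [ 10.2  16.6 122.8]
  blue [ 355.7 -372.     5. ] [ 521.5 -233.2   10.9] ((438.6380920410156, -315.4217834472656), 83.45169830322266)Traceback (most recent call last):
  File "m2.py", line 7, in <module>
    P=W[m]; d=cv2.fitLine(P[:,:2].astype(np.float32),cv2.DIST_L2,0,.01,.01).ravel()
              ~~~~~~~~~~~^^^^^^^^^^^^^^^^^^^^^^^^^^^^^^^^^^^^^^^^^^^^^^^^^^
cv2.error: OpenCV(4.12.0) /io/opencv/modules/imgproc/src/linefit.cpp:50: error: (-215:Assertion failed) count > 0 in function 'fitLine2D_wods'
```

View pics/p3_wrist.png

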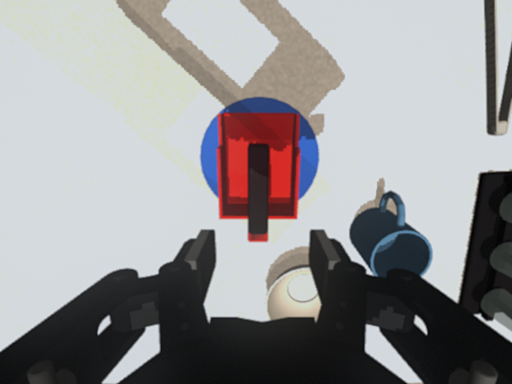

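View pics/p3_top.png

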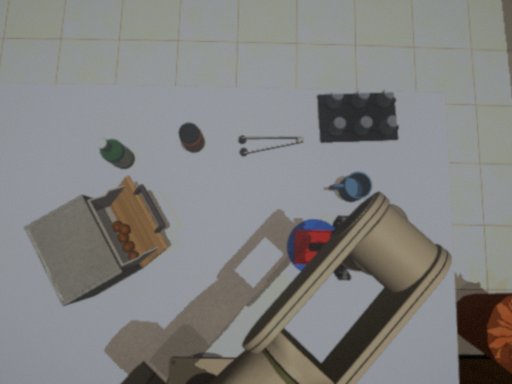

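View pics/p3_scene.png

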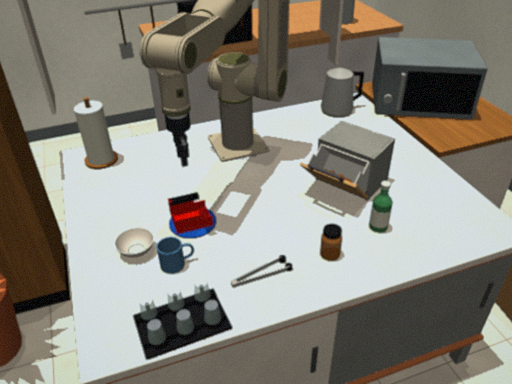

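The scoop stands upright on the trivet with a blue rim visible all round, at wrist-view (259,165). The bin is open with five walnuts near top-view (123,240), and the bystanders have not moved. I'll make a last numeric check of the scoop's centre and the bin's angle.

```bash
python3 - <<'E'
from h import *
im,W,s=cloud("wrist"); hsv=cv2.cvtColor(im,cv2.COLOR_RGB2HSV); H,S,V=[hsv[...,i].astype(int) for i in range(3)]
near=np.hypot(W[...,0]-437,W[...,1]+317)<130
P=W[near&(S>120)&((H<8)|(H>172))&(W[...,2]>44)&(W[...,2]<74)]
print("walls",cv2.minAreaRect(P[:,:2].astype(np.float32)),np.percentile(P[:,2],[2,98]))
im,W,s=cloud("top")
u=np.array([.52,-.854]); out=(W[...,:2]-[459.5,261])@u; al=(W[...,:2]-[459.5,261])@np.array([.854,.52])
m=(out>115)&(out<165)&(np.abs(al)<60)&(W[...,2]>155)&(W[...,2]<185)
print("bar z",np.percentile(W[m][:,2],[50,95,99]).round(1),"out",np.median(out[m]).round(1))
cv2.imwrite("pics/t_fin.png",cv2.resize(im[160:300,20:200],None,fx=4,fy=4,interpolation=cv2.INTER_CUBIC)[:,:,::-1])
E
```

```text
walls ((437.6151123046875, -318.2308349609375), (129.1228790283203, 98.8780288696289), 89.86091613769531) [45.18050919 68.96391441]
bar z [170.2 174.  175.1] out 141.7
```

View pics/t_fin.png

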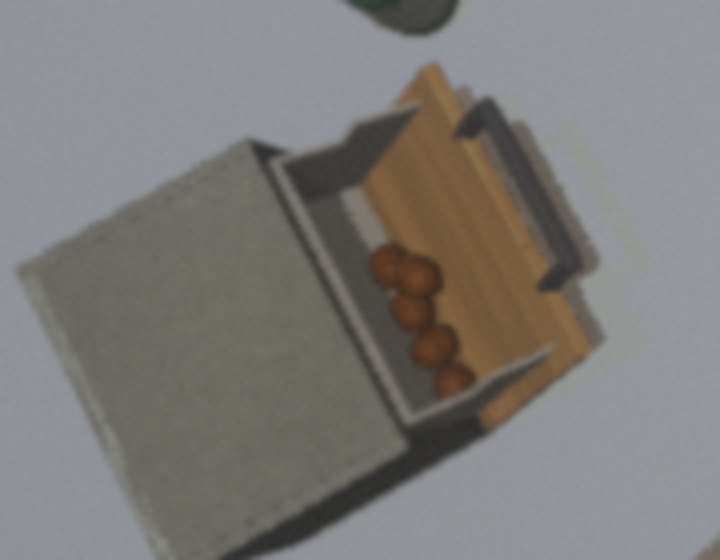

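All five walnuts are in the open bin, at (390,266), (419,277), (413,311), (435,346) and (454,382). The scoop is within about 1 mm of the trivet's centre, so I'm handing in.

```bash
python3 -c "
from bench import *
print(hand_in())"
```

```text
the job is handed in; nothing more can be done
None
```

I handed the job in at about 17.5 s of the 67 s allowed. The bin is open to its stop, all five walnuts are in it, and the empty scoop stands upright on the trivet.

- **Bin:** I pulled it by the handle until the force rose to about 34–37 N, then let go. The handle bar's top measured z ≈ 175 mm and 142 mm out from the face. At the stop those should be 174 and 141.
- **Walnuts:** I tipped the scoop to 53° over the bin. The last top view shows all five in the bucket.
- **Scoop:** I lowered it until it touched (about 13 N), eased off and released it. Its walls are centred at (437.6, -318.2), within about 1 mm of the trivet's centre at (437.5, -317.3).
- **Other things on the counter:** In the last pictures they look to be where they started, and the gripper was clear of everything. I only compared these by eye, because the script meant to re-measure the scene stopped with an error now that the scoop had moved.
- **Disagreements:** The scene camera read positions up to about 7 mm away from the other two cameras, so I relied mainly on the wrist and top views. After each grasp the tool read about 3–6 mm higher than intended; the grip held, and I allowed for this when placing the scoop.

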